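Sort loose chassis hardware into stock bins

TASK

Lift the lid of the parts case and push it over until it stays open by itself, then sort all the loose chassis hardware, in the case and on the mat, by colour and kind: brass standoffs, black rubber feet and silver heat sinks, each into the blue bin that already holds the same. When everything is in its bin, shut the case, and leave the multimeter, solder spool and screwdriver where they are.

Things in the scene. Friction and masses are not known exactly. Their poses are not given: they have to be found in the camera images.
- case: Dark grey clamshell parts case, fixed to the bench; lower shell 160 mm (x) by 240 mm (y) outside, 45 mm high, walls 5 mm, light foam floor 6 mm above the bench. Origin: centre of its underside; its front, with the handle, faces its own -x, the hinge runs along y at its +x edge. It stands sideways-on: its front faces roughly to the robot's right. Loose hardware lies in it.
- case_lid (a joint): Hinge of the case lid (a half shell 160 x 240 x 25 mm, 0.35 kg, no latch holding it): 0 = shut, grows as it opens, stop at 2.0 rad. The hinge has only slight friction: released below about 1.3 rad it falls shut, beyond that it falls back onto its stop and stays open.
- lid_handle (a point): Middle of the steel bow handle on the lid's front: a round bar 12 mm thick, 104 mm long parallel to the hinge, standing 40 mm clear in front of the lid's front face; it moves with the lid. With the lid shut it is 57 mm above the bench, fully open about 220 mm. Axes turn with the lid: y along the bar.
- case_hinge (a point): Middle of the lid's hinge line, 45 mm above the bench; the line runs along this point's y. The handle bar lies 200 mm from it (and 12.5 mm above it when shut).
- bin_standoff: Open blue stock bin for the brass standoffs: it already holds two of them, fixed side by side against its back wall (taking up the back 45 mm of the bin or less). Fixed to the bench. 120 x 120 mm outside, walls and floor 4 mm, sides and back 50 mm high, front wall (its -x, towards the robot) 34 mm high. Origin: centre of its underside. The three bins are alike but for what lies in them and may stand in any order.
- bin_foot: Open blue stock bin for the black rubber feet: it already holds two of them, fixed side by side against its back wall (taking up the back 45 mm of the bin or less). Fixed to the bench. 120 x 120 mm outside, walls and floor 4 mm, sides and back 50 mm high, front wall (its -x, towards the robot) 34 mm high. Origin: centre of its underside. The three bins are alike but for what lies in them and may stand in any order.
- bin_sink: Open blue stock bin for the silver heat sinks: it already holds two of them, fixed side by side against its back wall (taking up the back 45 mm of the bin or less). Fixed to the bench. 120 x 120 mm outside, walls and floor 4 mm, sides and back 50 mm high, front wall (its -x, towards the robot) 34 mm high. Origin: centre of its underside. The three bins are alike but for what lies in them and may stand in any order.
- standoff_1_center (a point): Centre of a loose brass-yellow hexagonal standoff, 16 mm across flats and 44 mm long, about 65 g, lying on a flat with its long axis along its x; z is up as it lies at the start, 8 mm above what it rests on. Starts in the case. May be absent.
- standoff_2_center (a point): Centre of a loose brass-yellow hexagonal standoff, 16 mm across flats and 44 mm long, about 65 g, lying on a flat with its long axis along its x; z is up as it lies at the start, 8 mm above what it rests on. Starts in the case. May be absent.
- standoff_3_center (a point): Centre of a loose brass-yellow hexagonal standoff, 16 mm across flats and 44 mm long, about 65 g, lying on a flat with its long axis along its x; z is up as it lies at the start, 8 mm above what it rests on. Starts on the green bench mat. May be absent.
- foot_1_center (a point): Centre of a loose black square rubber equipment foot, 30 x 30 mm and 20 mm high, about 20 g; z is up as it stands, 10 mm above what it rests on. Starts in the case. May be absent.
- foot_2_center (a point): Centre of a loose black square rubber equipment foot, 30 x 30 mm and 20 mm high, about 20 g; z is up as it stands, 10 mm above what it rests on. Starts in the case. May be absent.
- foot_3_center (a point): Centre of a loose black square rubber equipment foot, 30 x 30 mm and 20 mm high, about 20 g; z is up as it stands, 10 mm above what it rests on. Starts on the green bench mat. May be absent.
- sink_1_center (a point): Centre of a loose bright silver aluminium heat sink with upright fins, 30 mm along its x (the way the fins run), 26 mm along its y, 25 mm high, about 25 g; it may be gripped either way; z is up as it stands, 12.5 mm above what it rests on. Starts in the case. May be absent.
- sink_2_center (a point): Centre of a loose bright silver aluminium heat sink with upright fins, 30 mm along its x (the way the fins run), 26 mm along its y, 25 mm high, about 25 g; it may be gripped either way; z is up as it stands, 12.5 mm above what it rests on. Starts in the case. May be absent.
- sink_3_center (a point): Centre of a loose bright silver aluminium heat sink with upright fins, 30 mm along its x (the way the fins run), 26 mm along its y, 25 mm high, about 25 g; it may be gripped either way; z is up as it stands, 12.5 mm above what it rests on. Starts on the green bench mat. May be absent.
- multimeter: Bystander: dark handheld multimeter lying flat at the far side, 165 (x) x 80 x 34 mm, origin at the centre of its underside. Leave alone.
- solder_spool: Bystander: spool of solder standing upright, 60 mm across, 44 mm high, origin at the centre of its underside. Leave alone.
- screwdriver: Bystander: screwdriver lying on the mat nearer the robot, along its x. Leave alone.
Mind the look-alikes: they are no part of the job. Leave any orange look-alike of the part that bears standoff_3_center alone.

How it is judged:
By the outcome, as a careful person would: the job done as asked, in the order asked, and still so for the second after the job is handed in, with the robot touching nothing.
Of standoff_1, standoff_2, standoff_3, foot_1, foot_2, foot_3, sink_1, sink_2, sink_3 only 5 to 7 are there at a start; the rules pass over those that are not, and their reading is None.
At some moment in a run one of standoff_3, foot_3, sink_3 may be knocked a few centimetres aside while the robot is not near it.
Once in a run the grip may slacken for a moment while it holds something.
It also fails if it takes over 210 s, if anything falls off the work surface, if the arm or the gripper's body presses on something with over 40 N, if the wrist force passes 120 N, or if a joint passes its speed limit or range.

ROBOT

A 7-joint arm with a two-finger parallel gripper is mounted at the origin on the work surface. World frame = base frame: x ahead of the robot, y to its left, z up, the work surface at z = 0. Lengths are in mm, angles in rad, forces in N, time in s.
With the tool pointing down it reaches from about 400 to 875 mm from the base axis. Payload 6.5 kg.
Tool frame: the origin (TCP) lies at the very end of the fingers, on their centre line; the grasp point (between the pads) lies bot.hold_point_z behind it (bot.hold_point_z is the distance from the TCP to the grasp point, in mm); z points along the fingers, y is the direction in which the jaws open and shut (so a half turn about z gives the same grasp; the last joint's range is limited). The gripper opens to 85 mm and grips with 20 to 120 N. Pads are 22 mm wide; open, the fingers measure 114 mm over their backs; the gripper's body (76 mm by 85 mm) begins 54 mm behind the grasp point. The pads swing forward as they close: fully open they stand 13 mm farther back than shut.
Start: joints at [-1.397, 0.536, -0.004, 1.538, 0.003, 1.067, -0.071], TCP at [154.376, 631.394, 231.29] pointing down, gripper open.
Joint ranges: [-2.7, 2.7], [-0.37, 2.16], [-1.27, 1.26], [0.24, 2.4], [-1.31, 4.45], [0.19, 1.91], [-2.76, 2.76]. Speed limits (rad/s): [2.39, 2.39, 3.14, 3.14, 3.14, 3.14, 3.14].

INTERFACE

Orientations are given as a unit quaternion [w, x, y, z].
In Python, from plant import bot gives the robot as it stands.
- The arm moves only by the shell command python3 -m handwheel 'ROWS' [FORCE]. ROWS is JSON, a list of rows, each a list of 7 numbers: the turn, a rotation vector about the tool's x, y, z in rad, then the shift along the tool's x, y, z in cm, then the closure, from -1 (fully open) to 1 (shut), so that 0 is half open. A call has exactly 10 rows; each row is the pose to reach, as a shift and turn from the pose commanded when the call began, along the tool's axes at that moment; what a row does not reach only later rows make up. A row lasts 1/8 s, in which the tool goes at most 62.5 mm and 10.7 degrees, less where a joint would pass 70% of its speed; a pose out of reach is approached as far as the arm can. A call with a gripper value outside its range is refused whole. The fingers move at their own pace and stop on an object; FORCE is the grip in N (left out, the last holds). Time passes only in rows, so rows that repeat a pose let the fingers close, or fill a call up. It gives the time, the measured TCP pose, the force and the opening at its end, in the units of the state.
- bot.state(): the state, without advancing time (a new reading comes with each control period).
- bot.capture(name): name is "scene" or "top" or "wrist"; returns the picture (420x560x3 uint8, red, green, blue); there is no depth.
- bot.camera_model(name): a dict with "fov_y" (degrees; the focal length in pixels is half the picture's height over the tangent of half this angle, whatever the lens; pixels are square), "cx", "cy" (the principal point, pixels), "eye" and "orientation" of the camera in the world; the wrist camera has in their place "hand_eye" (4x4, takes a point from camera to tool coordinates, whose origin is the TCP and whose axes are the flange's). Camera axes: x right, y up, looking along -z (the intrinsics and any distortion apply to the point x, -y, -z); pixel columns grow to the right and rows downward; lengths in mm; the calibration is good to about 2 mm. A picture is of the moment at which its call begins: read the wrist's pose just before it. camera_model takes no time and is no camera call.
- bot.finish_job(): hands the job in, once; it reports no verdict.
The state is a dict: "time_s": time; "joint_pos": joint angles; "dq": joint speeds; "tau": joint torques, N m; "ee_pos": TCP position; "ee_rot": TCP orientation; "contact_force": force on the tool from outside, world axes, zero at the start; "ft_torque": the same for the moment, N m; "width": opening from 0.0 (shut) to 1.0 (fully open).
Only numpy, scipy, OpenCV 4.12 (cv2) and the standard library are available. Lean on these libraries where they do the work, as an engineer would, in place of code of your own. Each camera call takes 0.05 s, during which the arm holds its last target.

## Working session

There is one attempt and no reset: what is moved stays moved. The work goes in short steps, Python scripts to look and compute and a shell command to move; the robot and the scene stay as the last step left them, time stands still between calls to the robot, and variables do not carry over. Pictures are saved under pics/ and viewed, and the job is handed in when it is done.

```bash
ls -la; mkdir -p pics
python3 - <<'E'
from plant import bot
import cv2,numpy as np
print(bot.state()); print(bot.hold_point_z)
for n in ["scene","top","wrist"]:
    print(n,bot.camera_model(n))
    im=bot.capture(n); cv2.imwrite(f"pics/{n}0.png",im[:,:,::-1])
E
```

```text
total 12
drwxr-xr-x  3 agent agent 4096 Dec  6 22:25 .
drwxr-xr-x 23 root  root  4096 Dec  6 22:25 ..
drwxr-xr-x  2 agent agent 4096 Dec  6 22:25 pics
{'time_s': 0.0, 'joint_pos': array([-1.39725297,  0.53719146, -0.00439853,  1.53886422,  0.0025971 ,
        1.06726675, -0.07120346]), 'dq': array([ 2.52121294e-03, -7.29184746e-04, -4.32980144e-04,  3.64894096e-04,
       -8.35745864e-04,  5.54519934e-05, -2.53970265e-04]), 'tau': array([-6.18906361e-04, -5.83406603e+01,  1.04833122e+00, -2.59106988e+01,
        1.23760346e-02,  9.35002521e-03,  3.45896683e-05]), 'ee_pos': array([154.23787258, 630.79768281, 230.40053488]), 'ee_rot': array([-3.10565086e-05,  1.19568580e-01,  9.92825569e-01, -8.61572670e-04]), 'contact_force': array([-0.43894175, -0.61948783,  0.78126161]), 'ft_torque': array([ 0.02521938, -0.00991208, -0.00562542]), 'width': 1.004864037119096}
18.700000000000003
scene {'fov_y': 56.28503193669019, 'cx': 281.1610328072613, 'cy': 211.84033056615823, 'eye': array([918.52457354, 556.12474663, 688.03285188]), 'orientation': array([0.25465023, 0.10801413, 0.39051205, 0.87805839])}
top {'fov_y': 48.384140187784865, 'cx': 280.9164046151737, 'cy': 210.76634870922823, 'eye': array([ 521.70924437,  -32.95017688, 1023.48373636]), 'orientation': array([-0.70550042, -0.02989065,  0.01533117,  0.70791289])}
wrist {'fov_y': 68.92728139897916, 'cx': 280.7240359530884, 'cy': 211.88819953598505, 'hand_eye': array([[-2.52406543e-04,  9.45062936e-01,  3.26888334e-01,
         8.47866469e+01],
       [ 9.99999366e-01,  5.97216706e-04, -9.54457404e-04,
         1.10195591e-01],
       [-1.09724549e-03,  3.26887886e-01, -9.45062488e-01,
        -1.44314166e+02],
       [ 0.00000000e+00,  0.00000000e+00,  0.00000000e+00,
         1.00000000e+00]])}
```

View pics.

View pics/scene0.png

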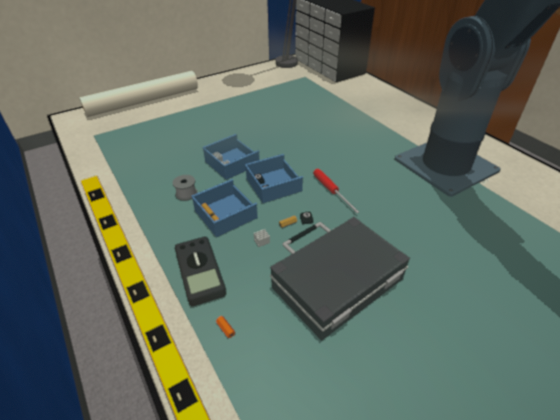

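View pics/top0.png

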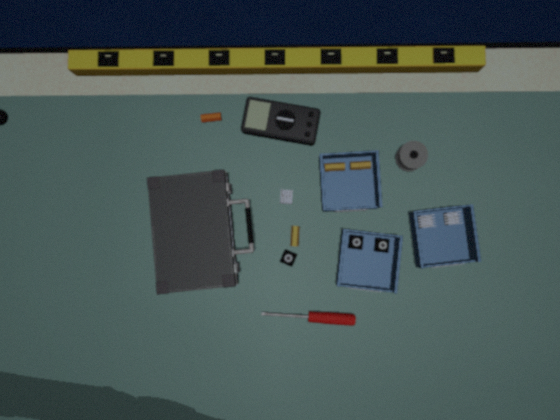

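View pics/wrist0.png

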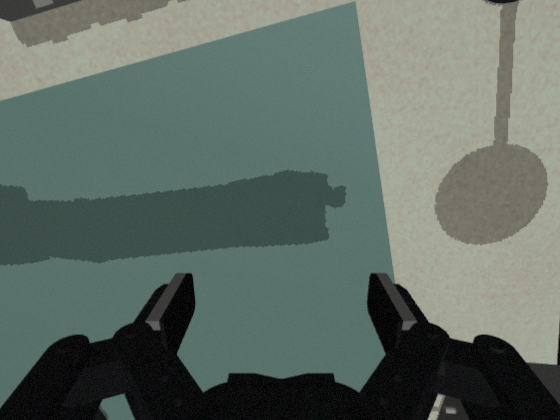

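```bash
cat > h.py <<'E'
import numpy as np,cv2
from scipy.spatial.transform import Rotation as R
from plant import bot
def q2R(q): return R.from_quat([q[1],q[2],q[3],q[0]]).as_matrix()
def cam(name,st=None):
    m=bot.camera_model(name); f=210/np.tan(np.radians(m["fov_y"])/2)
    if name=="wrist":
        st=st or bot.state(); T=np.eye(4);T[:3,:3]=q2R(st["ee_rot"]);T[:3,3]=st["ee_pos"]
        T=T@np.array(m["hand_eye"]); return f,m["cx"],m["cy"],T[:3,:3],T[:3,3]
    return f,m["cx"],m["cy"],q2R(m["orientation"]),np.array(m["eye"])
def ray(c,u,v):
    f,cx,cy,Rm,e=c; d=Rm@np.array([(u-cx)/f,-(v-cy)/f,-1.]); return e,d/np.linalg.norm(d)
def at_z(c,u,v,z):
    e,d=ray(c,u,v); return e+d*(z-e[2])/d[2]
def proj(c,p):
    f,cx,cy,Rm,e=c; x=Rm.T@(np.array(p,float)-e); return np.array([cx+f*x[0]/-x[2],cy-f*x[1]/-x[2]])
def tri(c1,p1,c2,p2):
    e1,d1=ray(c1,*p1);e2,d2=ray(c2,*p2)
    s=np.linalg.lstsq(np.c_[d1,-d2],e2-e1,rcond=None)[0]
    a=e1+s[0]*d1;b=e2+s[1]*d2; return (a+b)/2,np.linalg.norm(a-b)
def snap(name,fn,crop=None,k=1):
    st=bot.state(); im=bot.capture(name); cv2.imwrite(f"pics/{fn}_full.png",im[:,:,::-1])
    save(im[:,:,::-1],fn,crop,k); return cam(name,st),im
def save(im,fn,crop=None,k=1):
    if crop: x0,y0,x1,y1=crop; im=im[y0:y1,x0:x1]
    cv2.imwrite(f"pics/{fn}.png",cv2.resize(im,None,fx=k,fy=k,interpolation=cv2.INTER_CUBIC))
E
python3 - <<'E'
from h import *
t=cv2.imread("pics/top0.png"); s=cv2.imread("pics/scene0.png")
save(t,"t0a",(140,100,340,250),4)
save(t,"t0b",(260,100,460,300),3.0)
save(s,"s0a",(160,120,360,270),4)
c=cam("top")
for n,u,v,z in [("orange",211,117,8),("sinkm",287,196,20),("so",295,236,10),("foot",289,258,15),("binA",350,181,0),("binF",369,260,0),("binS",444,236,0),("handle",250,228,57),("lid c",192,232,70)]:
    print(n,at_z(c,u,v,z).round())
E
```

```text
orange [795. 142.   8.]
sinkm [618. -26.  20.]
so [532. -42.  10.]
foot [485. -29.  15.]
binA [ 652. -164.    0.]
binF [ 479. -203.    0.]
binS [ 531. -366.    0.]
handle [548.  51.  57.]
lid c [540. 169.  70.]
```

View pics/t0a.png

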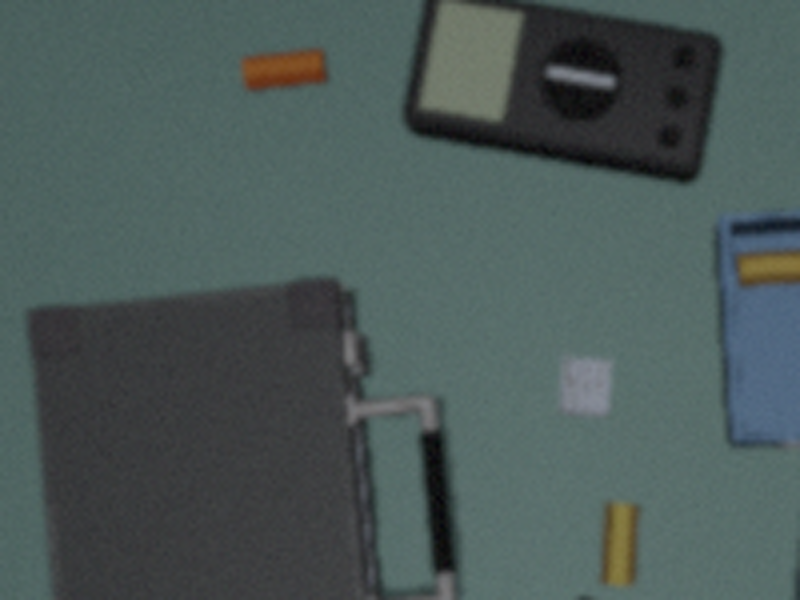

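View pics/t0b.png

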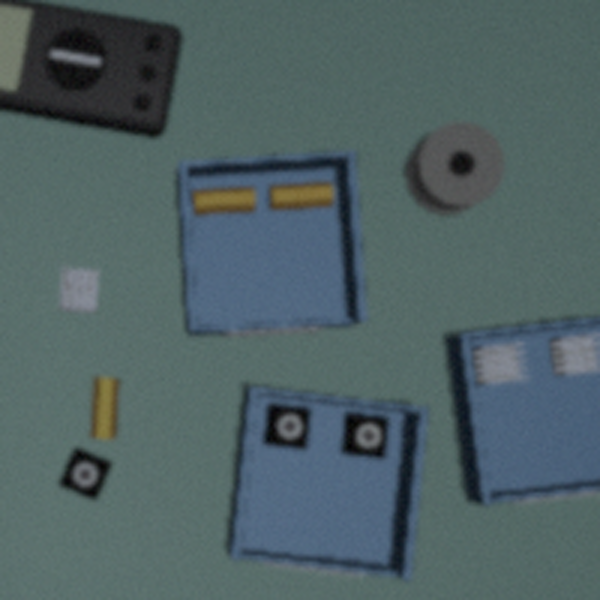

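View pics/s0a.png

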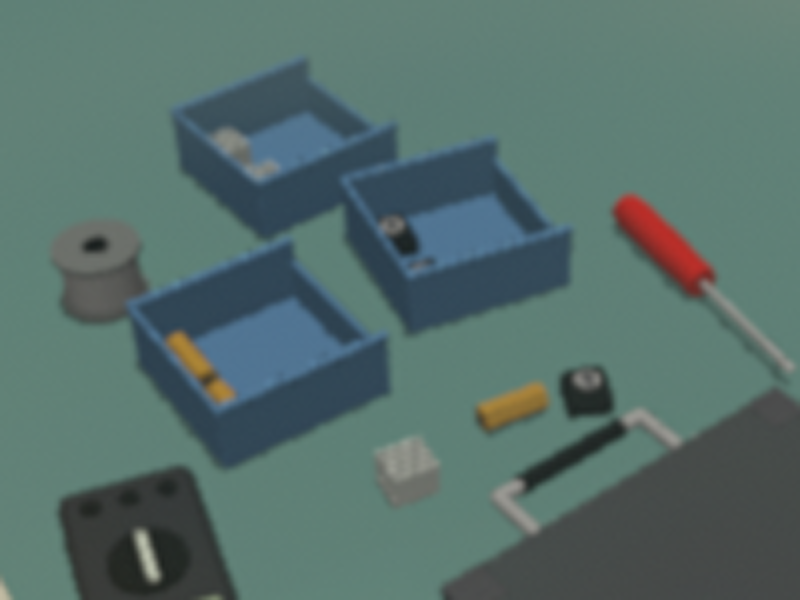

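Run:
```python
from h import *
t=cv2.imread("pics/top0.png"); s=cv2.imread("pics/scene0.png")
t=cv2.convertScaleAbs(t,alpha=1.8)
a=cv2.resize(t[160:300,140:270],None,fx=4,fy=4,interpolation=cv2.INTER_CUBIC)
cv2.imwrite("pics/t0c.png",a)
save(s,"s0c",(260,200,420,340),4)
```

```text
(no output)
```

View pics/t0c.png

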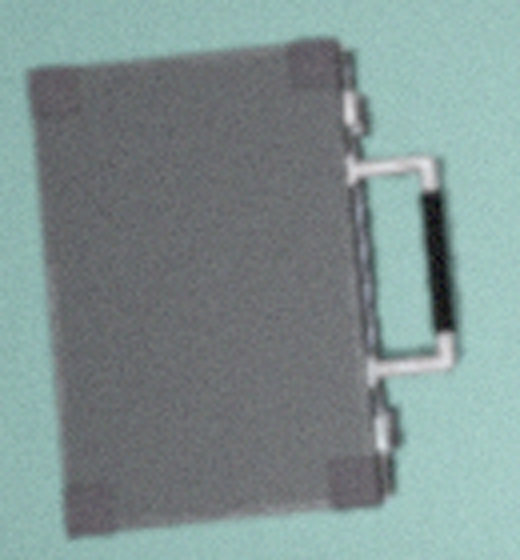

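View pics/s0c.png

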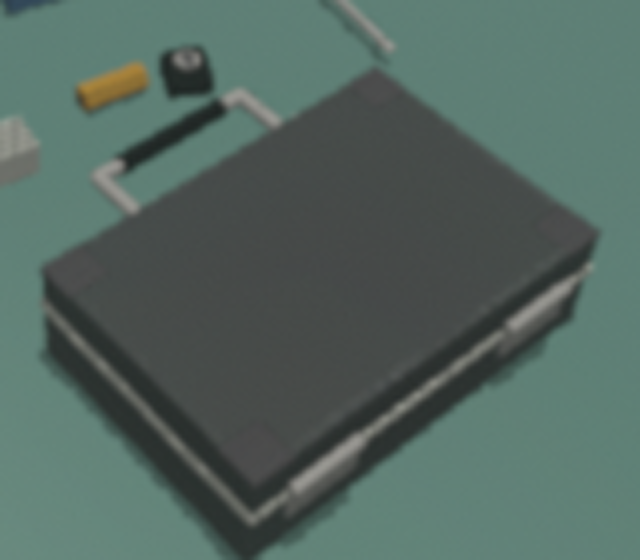

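Run:
```python
from h import *
ct=cam("top");cs=cam("scene")
T=lambda x,y:(140+x/4,160+y/4); S=lambda x,y:(260+x/4,200+y/4)
for n,a,b in [("handle",T(436.5,262),S(172,134)),("hA",T(430,192),S(122,162)),("hB",T(443,332),S(222,107)),
  ("TL",T(28,70),S(258,490)),("TR",T(338,38),S(43,268)),("BL",T(68,537),S(600,235)),("BR",T(383,505),S(376,68))]:
    p,e=tri(ct,a,cs,b); print(n,p.round(1),round(e,1), at_z(ct,*a,70).round(1))
```

```text
handle [552.6  53.1  59.3] 1.6 [552.9  51.7  70. ]
hA [588.7  56.5  60. ] 2.0 [588.8  55.1  70. ]
hB [516.3  49.9  58.7] 2.3 [517.2  48.3  70. ]
TL [652.2 264.8  67.3] 2.6 [652.8 263.2  70. ]
TR [667.7 103.6  68.4] 2.5 [668.5 102.7  70. ]
BL [413.1 240.   68.2] 1.5 [413.8 239.   70. ]
BR [428.8  79.5  68.3] 2.3 [429.8  78.6  70. ]
```

```bash
cat >> h.py <<'E'
CX=np.array([-0.097,0.9953,0]) # case x dir
HINGE=np.array([532.8,251.6,45.])
def handle(th): 
    return HINGE-CX*(200*np.cos(th)-12.5*np.sin(th))+np.array([0,0,200*np.sin(th)+12.5*np.cos(th)])
def yawR(jaw_deg):  # tool down, jaw axis (tool y) at angle in world
    a=np.radians(jaw_deg); y=np.array([np.cos(a),np.sin(a),0]); z=np.array([0,0,-1.]); x=np.cross(y,z); return np.c_[x,y,z]
def go(p,jaw=None,st=None,Rt=None):
    st=st or bot.state(); R0=q2R(st["ee_rot"])
    if Rt is None: Rt=yawR(jaw) if jaw is not None else R0
    rv=R.from_matrix(R0.T@Rt).as_rotvec()
    sh=R0.T@(np.array(p,float)-st["ee_pos"])/10
    return np.r_[rv.round(3),sh.round(2)]
E
python3 - <<'E'
from h import *
np.set_printoptions(suppress=True)
print(go([552,53,140],95.6)); print(go([552,53,140],-84.4))
E
```

```text
[ -0.001  -0.     -0.337 -52.36  -46.69    9.13 ]
[ -0.      0.002   2.804 -52.36  -46.69    9.13 ]
```

```bash
python3 -m handwheel '[[0,0,-0.337,-52.4,-46.7,9.1,0.2],[0,0,-0.337,-52.4,-46.7,9.1,0.2],[0,0,-0.337,-52.4,-46.7,9.1,0.2],[0,0,-0.337,-52.4,-46.7,9.1,0.2],[0,0,-0.337,-52.4,-46.7,9.1,0.2],[0,0,-0.337,-52.4,-46.7,9.1,0.2],[0,0,-0.337,-52.4,-46.7,9.1,0.2],[0,0,-0.337,-52.4,-46.7,9.1,0.2],[0,0,-0.337,-52.4,-46.7,9.1,0.2],[0,0,-0.337,-52.4,-46.7,9.1,0.2]]' 20; python3 -c "
from h import *
np.set_printoptions(suppress=True)
print(bot.state()['joint_pos'].round(2));print(go([552,53,140],95.6))"
```

```text
time_s: 1.4
ee_pos: [506.9, 119.3, 150.7]
ee_rot: [0.0, -0.049, 0.999, 0.0]
contact_force: [1.0, 0.3, 0.2]
width: 0.399
[-0.39  0.43  0.09  1.95 -0.05  0.76  1.4 ]
[ 0.    0.   -0.   -3.85 -7.04  1.07]
```

```bash
python3 -m handwheel '[[0,0,0,-3.85,-6.5,1.0,0.2],[0,0,0,-3.85,-6.5,1.0,0.2],[0,0,0,-3.85,-6.5,1.0,0.2],[0,0,0,-3.85,-6.5,3.0,0.2],[0,0,0,-3.85,-6.5,3.0,0.2],[0,0,0,-3.85,-6.5,3.0,0.2],[0,0,0,-3.85,-6.5,3.0,0.2],[0,0,0,-3.85,-6.5,3.0,0.2],[0,0,0,-3.85,-6.5,3.0,0.2],[0,0,0,-3.85,-6.5,3.0,0.2]]' ; python3 -c "
from h import *
np.set_printoptions(suppress=True)
snap('wrist','w1')
print(proj(cam('wrist'),handle(0)))
print(bot.state()['joint_pos'].round(2));print(go([552,53,40],95.6))"
```

```text
time_s: 2.65
ee_pos: [550.6, 59.9, 121.0]
ee_rot: [0.0, -0.049, 0.999, 0.0]
contact_force: [0.1, 0.0, -0.2]
width: 0.401
[269.89631382 229.51195804]
[-0.26  0.52  0.09  1.88 -0.07  0.74  1.54]
[ 0.     0.    -0.001 -0.07  -0.7    8.1  ]
```

View pics/w1.png

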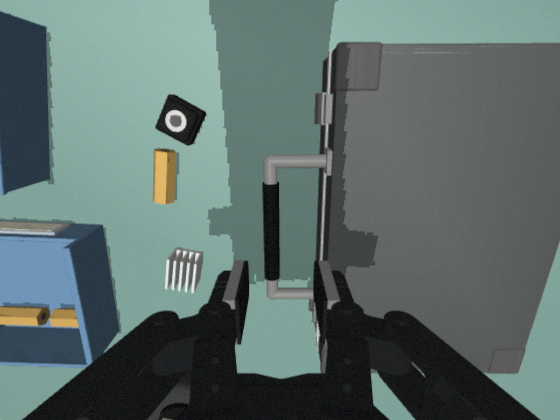

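```bash
python3 -m handwheel '[[0,0,0,-0.1,-0.7,0,0.2],[0,0,0,-0.1,-0.7,4,0.2],[0,0,0,-0.1,-0.7,8,0.2],[0,0,0,-0.1,-0.7,8,0.2],[0,0,0,-0.1,-0.7,8,1],[0,0,0,-0.1,-0.7,8,1],[0,0,0,-0.1,-0.7,8,1],[0,0,0,-0.1,-0.7,8,1],[0,0,0,-0.1,-0.7,8,1],[0,0,0,-0.1,-0.7,8,1]]' 20; python3 -c "
from h import *
np.set_printoptions(suppress=True)
p0=handle(0)-[0,0,18.7]
R0=q2R(bot.state()['ee_rot'])
for th in np.arange(0.1,2.01,0.1):
  print(round(th,1),(R0.T@(handle(th)-handle(0))/10).round(2))"
```

```text
time_s: 3.95
ee_pos: [553.6, 53.1, 42.5]
ee_rot: [0.001, -0.049, 0.999, 0.0]
contact_force: [-1.5, -0.7, 8.0]
width: 0.095
0.1 [-0.01  0.22 -1.99]
0.2 [-0.01  0.65 -3.95]
0.3 [-0.02  1.26 -5.85]
0.4 [-0.02  2.07 -7.69]
0.5 [-0.03  3.05 -9.44]
0.6 [ -0.03   4.2  -11.07]
0.7 [ -0.04   5.51 -12.59]
0.8 [ -0.04   6.96 -13.97]
0.9 [ -0.04   8.55 -15.19]
1.0 [ -0.05  10.25 -16.25]
1.1 [ -0.05  12.04 -17.14]
1.2 [ -0.05  13.92 -17.84]
1.3 [ -0.05  15.86 -18.35]
1.4 [ -0.05  17.83 -18.67]
1.5 [ -0.05  19.83 -18.79]
1.6 [ -0.05  21.83 -18.7 ]
1.7 [ -0.05  23.82 -18.42]
1.8 [ -0.05  25.76 -17.94]
1.9 [ -0.05  27.65 -17.27]
2.0 [ -0.05  29.46 -16.41]
```

```bash
python3 -m handwheel '[[0,0,0,0,0.1,-1,1],[0,0,0,0,0.22,-2,1],[0,0,0,0,0.4,-3,1],[0,0,0,0,0.65,-3.95,1],[0,0,0,0,0.95,-4.9,1],[0,0,0,0,1.26,-5.85,1],[0,0,0,0,1.65,-6.77,1],[0,0,0,0,2.07,-7.69,1],[0,0,0,0,2.07,-7.69,1],[0,0,0,0,2.07,-7.69,1]]'; python3 -c "
from h import *
print(bot.state()['ft_torque'],handle(0.4)-[0,0,18.7])
snap('scene','s2')"
```

```text
time_s: 5.2
ee_pos: [551.5, 72.6, 118.9]
ee_rot: [0.001, -0.048, 0.999, -0.001]
contact_force: [5.1, -3.1, 1.5]
width: 0.089
[-0.81745374 -1.13349567  0.02181432] [550.19641354  73.09844949 115.69693089]
```

View pics/s2.png

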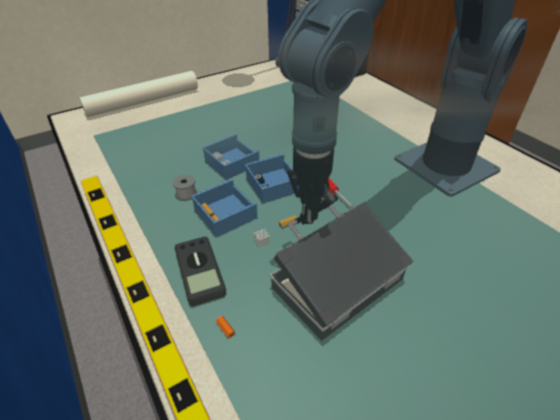

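```bash
python3 -m handwheel '[[0,0,0,0,0.98,-1.75,1],[0,0,0,0,2.13,-3.38,1],[0,0,0,0,3.44,-4.9,1],[0,0,0,0,4.89,-6.28,1],[0,0,0,0,6.48,-7.5,1],[0,0,0,0,8.18,-8.56,1],[0,0,0,0,9.97,-9.45,1],[0,0,0,0,11.85,-10.15,1],[0,0,0,0,13.79,-10.66,1],[0,0,0,0,13.79,-10.66,1]]'; python3 -c "
from h import *
print(bot.state()['ft_torque'],handle(1.3)-[0,0,18.7])"
```

```text
time_s: 6.5
ee_pos: [537.1, 212.7, 227.1]
ee_rot: [0.001, -0.05, 0.999, 0.001]
contact_force: [-0.5, -3.0, 12.7]
width: 0.091
[-0.54852042  0.13038184  0.04356368] [536.82116298 210.33955145 222.35537244]
```

```bash
python3 -m handwheel '[[0,0,0,0,1.97,-0.22,1],[0,0,0,0,3.97,-0.24,1],[0,0,0,0,5.97,-0.1,1],[0,0,0,0,7.96,0.2,1],[0,0,0,0,9.9,0.7,1],[0,0,0,0,11.4,1.2,1],[0,0,0,0,11.4,1.2,1],[0,0,0,0,11.4,1.2,0.2],[0,0,0,0,11.4,1.2,0.2],[0,0,0,0,11.4,1.2,0.2]]'; python3 -c "
from h import *
print(bot.state()['ft_torque'],handle(1.9)-[0,0,18.7])
snap('scene','s3')"
```

```text
time_s: 7.75
ee_pos: [525.0, 324.0, 212.0]
ee_rot: [-0.001, -0.049, 0.999, -0.0]
contact_force: [-0.5, -0.1, -1.1]
width: 0.396
[ 0.12647789  0.12327166 -0.00316862] [525.38079355 327.72717715 211.51889795]
```

View pics/s3.png

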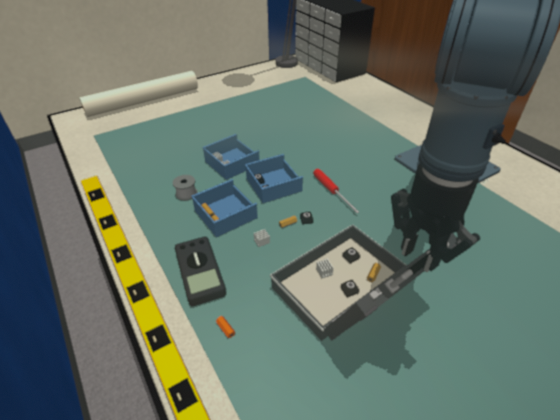

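```bash
python3 -m handwheel '[[0,0,0,0,0,-4,0.2],[0,0,0,0,0,-8,0.2],[0,0,0,0,-3,-8,-1],[0,0,0,0,-9,-6,-1],[0,0,0,0,-15,-3,-1],[0,0,0,0,-20,0,-1],[0,0,0,0,-25,2,-1],[0,0,0,0,-25,2,-1],[0,0,0,0,-25,2,-1],[0,0,0,0,-25,2,-1]]'; python3 -c "
from h import *
print(bot.state()['ee_pos'])
snap('wrist','w4'); c,im=snap('top','t4',(140,160,320,300),4); np.save('wp.npy',np.r_[bot.state()['ee_pos'],bot.state()['ee_rot']])"
```

```text
time_s: 9.05
ee_pos: [550.3, 77.3, 193.0]
ee_rot: [0.0, -0.05, 0.999, 0.0]
contact_force: [-1.2, 0.4, -0.3]
width: 0.996
[550.26803474  77.31248262 192.95517039]
```

View pics/w4.png

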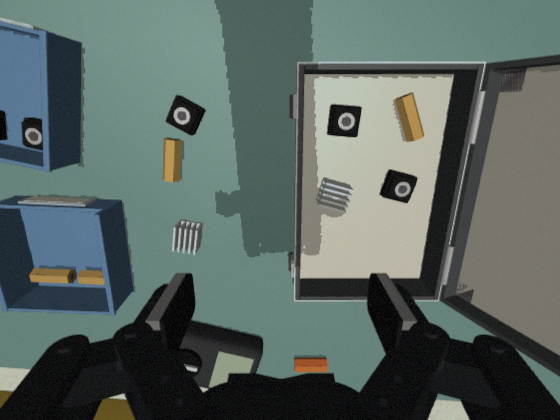

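View pics/t4.png

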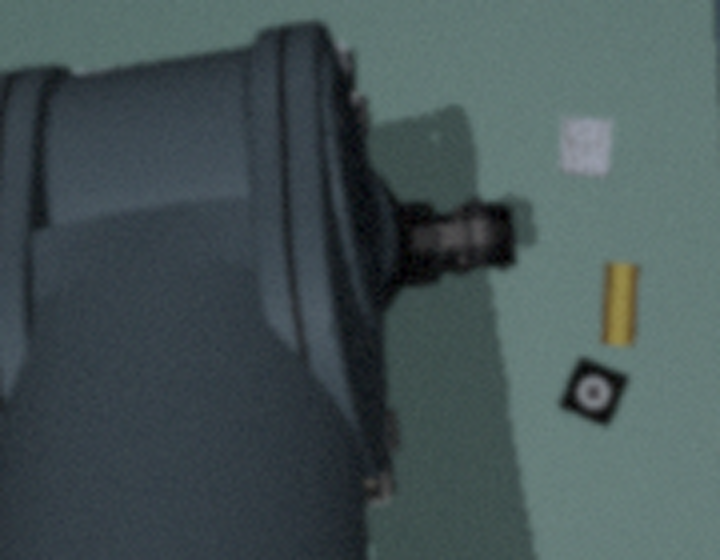

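Run:
```python
from h import *
w=cv2.imread("pics/w4_full.png"); s=cv2.imread("pics/s3_full.png")
save(w,"w4a",(290,50,490,200+20),4); save(w,"w4b",(140,80,260,270),3.1); save(s,"s3a",(240,200,400,320),5)
```

```text
(no output)
```

View pics/w4a.png

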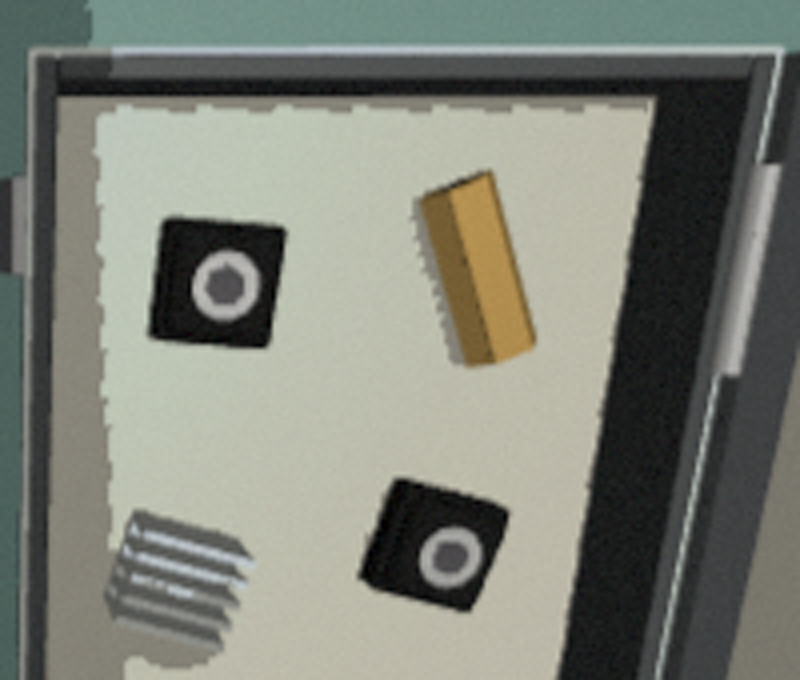

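View pics/w4b.png

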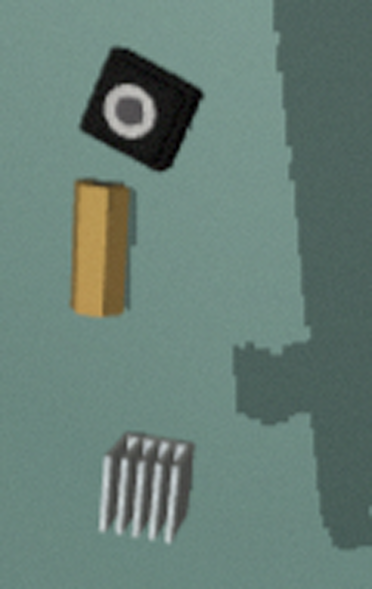

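View pics/s3a.png

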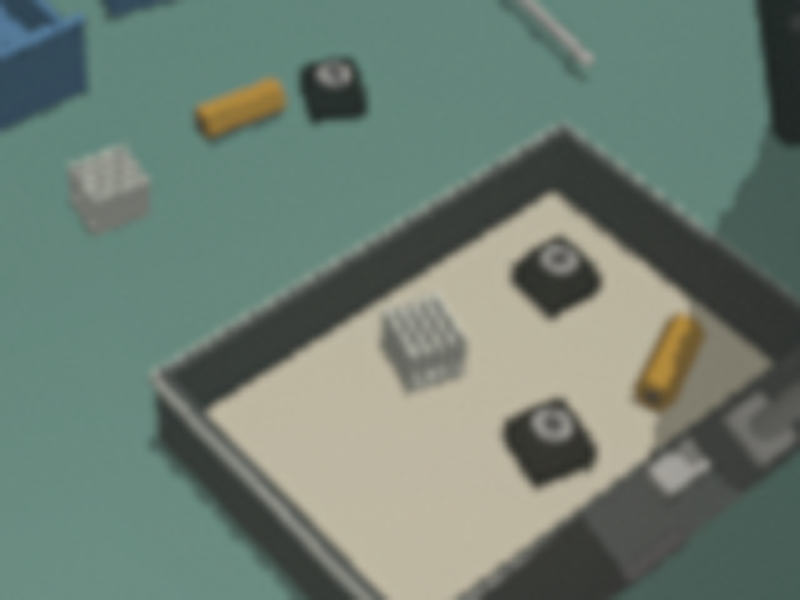

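```bash
cat >> h.py <<'E'
def camw(p): return cam("wrist",{"ee_pos":p[:3],"ee_rot":p[3:]})
def wire(im,c,p,yaw,l,w,h):
    """box centre-top at p, size"""
    a=np.radians(yaw);X=np.array([np.cos(a),np.sin(a),0]);Y=np.array([-np.sin(a),np.cos(a),0])
    s=[(-1,-1),(1,-1),(1,1),(-1,1)]
    t=[proj(c,np.array(p)+X*l/2*i+Y*w/2*j) for i,j in s]; b=[proj(c,np.array(p)+X*l/2*i+Y*w/2*j-[0,0,h]) for i,j in s]
    return t,b
def draw(im,k,off,t,b,col=(0,0,255)):
    f=lambda q:(((np.array(q)+0.5-off)*k-0.5)*8).round().astype(int)
    for q in (t,b):
        cv2.polylines(im,[np.array([f(x) for x in q]).reshape(-1,1,2)],True,col,1,cv2.LINE_AA,3)
E
python3 - <<'E'
from h import *
cs=cam("scene"); cw=camw(np.load('wp.npy'))
A=lambda x,y:(290+x/4,50+y/4); B=lambda x,y:(140+x/3.1,80+y/3.1); S=lambda x,y:(240+x/5,200+y/5)
D={"footA":(A(226,285),S(558,258),26),"footB":(A(450,557),S(551,424),26),"so1":(A(493,265),S(672,352),22),
"sink1":(A(180,575),S(422,325),31),"foot3":(B(130,110),S(334,74),20),"so3":(B(88,248),S(240,103),16),"sink3":(B(138,498),S(110,168),25)}
for n,(a,b,z) in D.items():
    p,e=tri(cw,a,cs,b); print(n,p.round(1),round(e,1),at_z(cw,*a,z).round(1),at_z(cs,*b,z).round(1))
# yaw from directions
for n,a,b,z in [("so1",A(471,179),A(515,351),22),("so3",B(90,182),B(86,314),16),("foot3",B(118,47),B(80,128),20),("footA",A(164,216),A(286,229),26),("footB",A(398,478),A(508,512),26),("sink1",A(130,515),A(235,545),31),("sink3",B(105,458),B(100,530),25)]:
    d=at_z(cw,*b,z)-at_z(cw,*a,z); print(n,np.degrees(np.arctan2(d[1],d[0])).round(1),np.linalg.norm(d).round(1))
E
```

```text
footA [473.7 134.2  27.5] 0.3 [473.7 134.6  26. ] [472.8 133.1  26. ]
footB [535.4 204.1  27.3] 0.3 [535.6 204.7  26. ] [534.8 203.3  26. ]
so1 [463.1 199.6  22. ] 1.3 [462.6 200.   22. ] [463.7 199.3  22. ]
sink1 [547.9 133.7  27.7] 2.7 [546.1 133.9  31. ] [550.7 134.8  31. ]
foot3 [484.4 -26.6  20.8] 0.4 [484.5 -27.   20. ] [483.8 -27.1  20. ]
so3 [531.  -42.8  12.4] 2.3 [530.9 -42.6  16. ] [532.7 -38.3  16. ]
sink3 [615.9 -22.3  29.2] 0.1 [617.9 -23.5  25. ] [614. -26.  25.]
so1 28.0 43.7
so3 -2.9 45.2
foot3 -25.8 28.5
footA 90.0 29.7
footB 78.9 30.9
sink1 79.6 28.5
sink3 -4.5 28.7
```

Run:
```python
from h import *
cs=cam("scene"); cw=camw(np.load('wp.npy'))
objs=[((473.5,134.3,26),90,30,30,20),((535.3,204.3,26),78.9,30,30,20),((463.1,199.6,22),28,44,9,16),((548,134.,31),79.6,30,26,25),
((484.3,-27,20),-25.8,30,30,20),((531.3,-41.5,16),-2.9,44,9,16),((616.5,-24,25),-4.5,30,26,25)]
for fn,c,crop,k,o in [("w4_full",cw,(140,60,460,270),2.5,"ow"),("s3_full",cs,(240,200,400,320),5,"os")]:
    im=cv2.imread(f"pics/{fn}.png"); x0,y0,x1,y1=crop
    im=cv2.resize(im[y0:y1,x0:x1],None,fx=k,fy=k,interpolation=cv2.INTER_CUBIC)
    for p,y,l,w,h in objs: draw(im,k,np.array([x0,y0]),*wire(im,c,p,y,l,w,h))
    cv2.imwrite(f"pics/{o}.png",im)
```

```text
(no output)
```

View pics/ow.png

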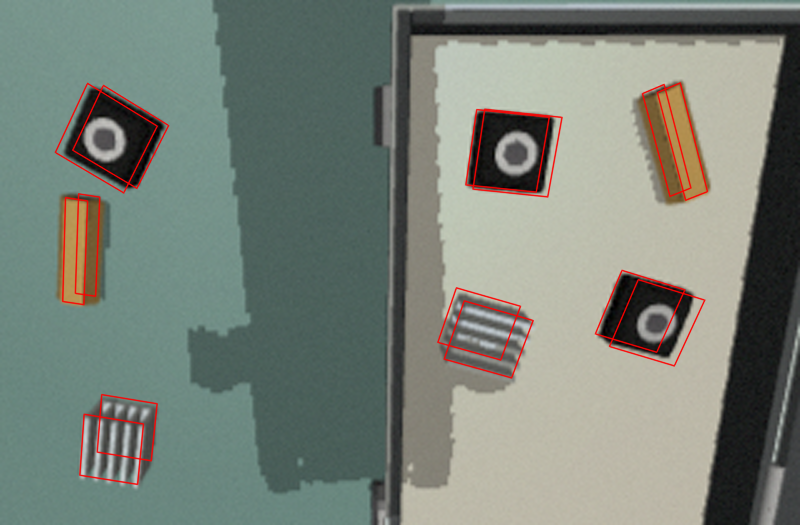

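View pics/os.png

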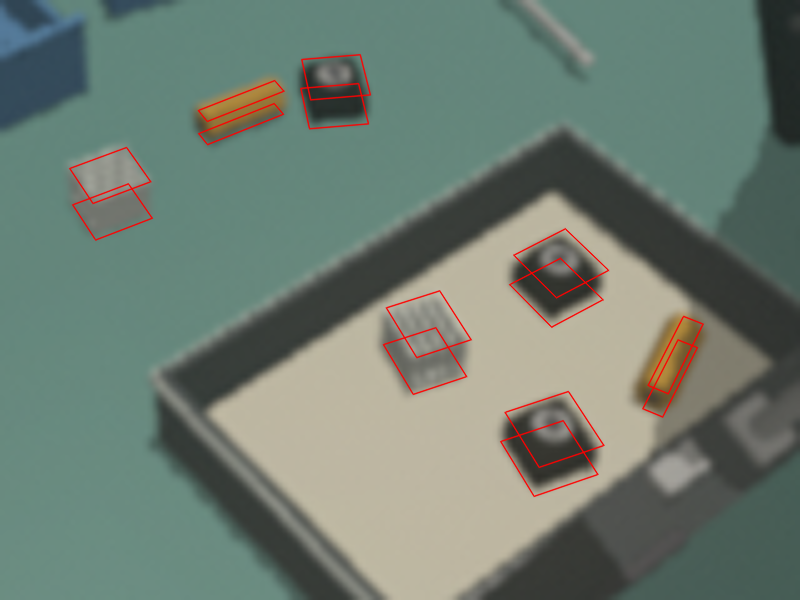

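Run:
```python
from h import *
ct=cam("top"); im0=cv2.imread("pics/top0.png")
B=lambda x,y:(260+(x+.5)/3-.5,100+(y+.5)/3-.5)
b={"so":[B(180,160),B(352,155),B(362,322),B(190,333)],"foot":[B(247,385),B(427,408),B(408,577),B(230,553)],"sink":[(409,211),(473,205),(479,263),(416,268)]}
for n,q in b.items():
    zs=[50,50,34,34]
    P=[at_z(ct,*p,z) for p,z in zip(q,zs)]
    d=P[1]-P[0]; d2=P[0]-P[3]; d3=P[1]-P[2]; c=sum(P)/4
    print(n,c.round(1),np.degrees(np.arctan2(-d[0],d[1])).round(1)%180,np.degrees(np.arctan2(d2[1],d2[0])).round(1),np.degrees(np.arctan2(d3[1],d3[0])).round(1),np.linalg.norm(d).round(),np.linalg.norm(d2).round(),np.linalg.norm(d3).round())
k=4;off=np.array([315,140]);im=cv2.resize(im0[140:300,315:485],None,fx=k,fy=k,interpolation=cv2.INTER_CUBIC)
for p,y in [((650,-161,50),3),((480,-197,50),-5),((531,-360,50),5)]: draw(im,k,off,*wire(im,ct,p,y,120,120,50))
cv2.imwrite("pics/bins.png",im)
```

```text
so [ 647.7 -158.5   42. ] 1.3000000000000114 3.4 4.0 120.0 122.0 117.0
foot [ 481.1 -195.8   42. ] 172.5 -5.6 -5.7 125.0 118.0 119.0
sink [ 528.8 -352.7   42. ] 5.199999999999989 7.8 7.2 133.0 121.0 122.0
```

View pics/bins.png

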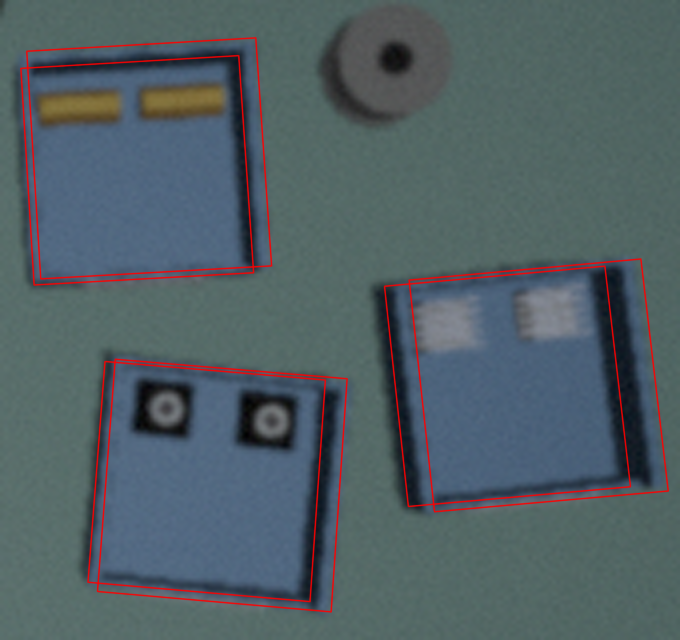

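```bash
python3 -c "
from h import *
np.set_printoptions(suppress=True)
print(go([531.3,-41.5,60],87.1),go([531.3,-41.5,2],87.1))"
```

```text
[  0.001   0.001   0.15    3.07  -11.61   13.28 ] [  0.001   0.001   0.15    3.07  -11.61   19.08 ]
```

```bash
python3 -m handwheel '[[0,0,0.15,1.5,-5,3,0.1],[0,0,0.15,3.1,-10,8,0.1],[0,0,0.15,3.1,-11.6,13,0.1],[0,0,0.15,3.1,-11.6,14,0.1],[0,0,0.15,3.1,-11.6,17,0.1],[0,0,0.15,3.1,-11.6,19,0.1],[0,0,0.15,3.1,-11.6,19,0.1],[0,0,0.15,3.1,-11.6,19,1],[0,0,0.15,3.1,-11.6,19,1],[0,0,0.15,3.1,-11.6,19,1]]' 50; python3 -c "
from h import *
np.set_printoptions(suppress=True)
snap('wrist','w5');st=bot.state();st['ee_pos'][2]
print(go([627,-133,100],3),go([627,-133,35],3),go([627,-133,100],183))"
```

```text
time_s: 10.4
ee_pos: [532.0, -42.0, 4.2]
ee_rot: [0.001, 0.026, 1.0, 0.0]
contact_force: [-1.2, 0.7, 5.8]
width: 0.187
[ 0.003  0.002  1.466 -9.99  -8.58  -9.56 ] [ 0.003  0.002  1.466 -9.97  -8.59  -3.06 ] [-0.002  0.003 -1.675 -9.99  -8.58  -9.56 ]
```

View pics/w5.png

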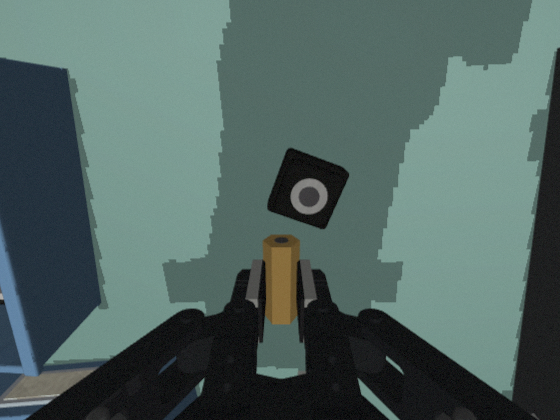

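```bash
python3 -m handwheel '[[0,0,0.18,0,0,-6,1],[0,0,0.36,-2,-2,-9.6,1],[0,0,0.54,-5,-4,-9.6,1],[0,0,0.72,-8,-7,-9.6,1],[0,0,0.9,-10,-8.6,-9.6,1],[0,0,1.08,-10,-8.6,-9.6,1],[0,0,1.26,-10,-8.6,-9.6,1],[0,0,1.47,-10,-8.6,-9.6,1],[0,0,1.47,-10,-8.6,-9.6,1],[0,0,1.47,-10,-8.6,-9.6,1]]'; python3 -c "
from h import *
np.set_printoptions(suppress=True)
snap('wrist','w6')
print(go([627,-133,25],3))"
```

```text
time_s: 11.7
ee_pos: [626.0, -133.7, 98.9]
ee_rot: [0.0, 0.689, 0.725, 0.0]
contact_force: [-0.7, 0.4, -0.5]
width: 0.183
[ 0.001 -0.    -0.001  0.08   0.11   7.38 ]
```

View pics/w6.png

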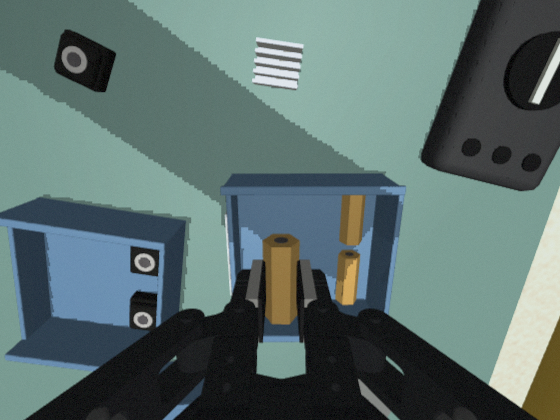

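```bash
python3 -m handwheel '[[0,0,0,0.1,0.1,4,1],[0,0,0,0.1,0.1,7.4,1],[0,0,0,0.1,0.1,7.4,1],[0,0,0,0.1,0.1,7.4,0.35],[0,0,0,0.1,0.1,7.4,0.35],[0,0,0,0.1,0.1,4,0.35],[0,0,0,0.1,0.1,-2,0.2],[0,0,0,0.1,0.1,-5,0.2],[0,0,0,0.1,0.1,-5,0.2],[0,0,0,0.1,0.1,-5,0.2]]'; python3 -c "
from h import *
np.set_printoptions(suppress=True)
snap('wrist','w7')
np.save('wp.npy',np.r_[bot.state()['ee_pos'],bot.state()['ee_rot']])"
```

```text
time_s: 13.0
ee_pos: [626.5, -132.6, 148.4]
ee_rot: [-0.0, 0.69, 0.724, 0.0]
contact_force: [-0.3, 0.5, -0.4]
width: 0.402
```

View pics/w7.png

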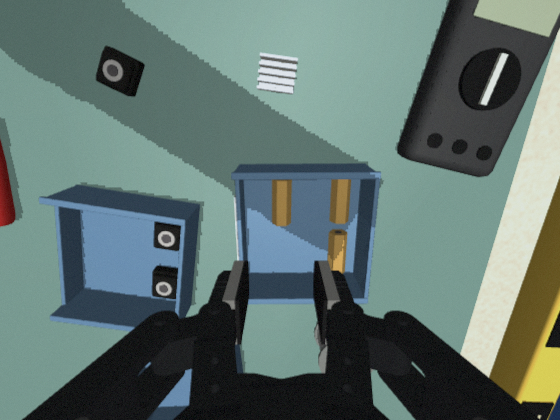

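Run:
```python
from h import *
np.set_printoptions(suppress=True)
c=camw(np.load('wp.npy')); print(at_z(c,277.5,73,25).round(1),at_z(c,113,70,20).round(1))
c5=0
im=cv2.imread("pics/w7_full.png");k=4;x0,y0,x1,y1=80,30,320,120
im=cv2.resize(im[y0:y1,x0:x1],None,fx=3.3,fy=3.3,interpolation=cv2.INTER_CUBIC)
for p,y,l,w,h in [((484.3,-27,20),-25.8,30,30,20),((616.5,-24,25),-4.5,30,26,25)]: draw(im,3.3,np.array([x0,y0]),*wire(im,c,p,y,l,w,h))
cv2.imwrite("pics/o7.png",im)
```

```text
[617.8 -22.9  25. ] [484.2 -26.6  20. ]
```

View pics/o7.png

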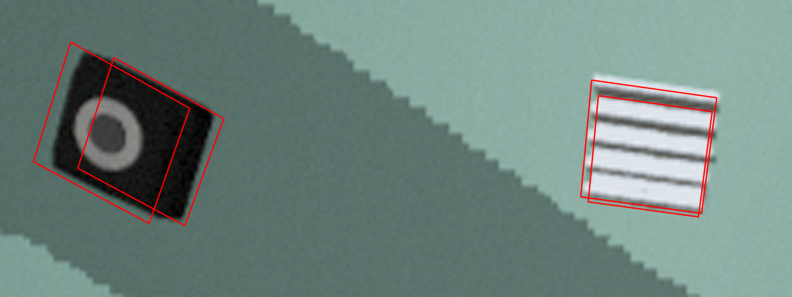

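```bash
python3 -c "
from h import *
np.set_printoptions(suppress=True)
print(go([617,-23.3,60],-5),go([617,-23.3,3],-5))"
```

```text
[-0.001 -0.     0.136 10.95  -0.37   8.78 ] [-0.001 -0.     0.136 10.95  -0.37  14.48 ]
```

```bash
python3 -m handwheel '[[0,0,0.14,5,-0.2,0,-0.1],[0,0,0.14,9,-0.4,3,-0.1],[0,0,0.14,10.9,-0.4,8,-0.1],[0,0,0.14,10.9,-0.4,9,-0.1],[0,0,0.14,10.9,-0.4,12,-0.1],[0,0,0.14,10.9,-0.4,14.5,-0.1],[0,0,0.14,10.9,-0.4,14.5,-0.1],[0,0,0.14,10.9,-0.4,14.5,1],[0,0,0.14,10.9,-0.4,14.5,1],[0,0,0.14,10.9,-0.4,14.5,1]]' 30; python3 -c "
from h import *
np.set_printoptions(suppress=True)
snap('wrist','w8')
print(go([511,-329,110],6),go([511,-329,30],6))"
```

```text
time_s: 14.3
ee_pos: [618.7, -24.9, 5.0]
ee_rot: [0.001, 0.739, 0.674, 0.001]
contact_force: [0.3, -0.6, 6.9]
width: 0.346
[  0.003   0.001  -0.197 -31.27   -7.89  -10.51 ] [  0.003   0.001  -0.197 -31.27   -7.91   -2.51 ]
```

View pics/w8.png

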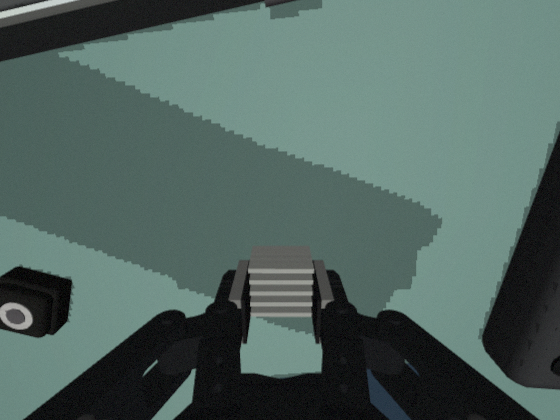

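```bash
python3 -m handwheel '[[0,0,0,0,0,-5.5,1],[0,0,0,0,0,-10.5,1],[0,0,-0.1,-5,-1.3,-11,1],[0,0,-0.2,-10,-2.6,-11,1],[0,0,-0.2,-15,-3.9,-11,1],[0,0,-0.2,-20,-5.2,-11,1],[0,0,-0.2,-25,-6.5,-11,1],[0,0,-0.2,-29,-7.5,-11,1],[0,0,-0.2,-31.3,-7.9,-10.5,1],[0,0,-0.2,-31.3,-7.9,-10.5,1]]'; python3 -c "
from h import *
np.set_printoptions(suppress=True)
snap('wrist','w9')
print(go([511,-329,28],6))"
```

```text
time_s: 15.6
ee_pos: [508.8, -330.7, 108.7]
ee_rot: [0.0, 0.669, 0.743, -0.0]
contact_force: [0.8, -0.6, -0.3]
width: 0.345
[ 0.    -0.     0.002 -0.04   0.1    8.06 ]
```

View pics/w9.png

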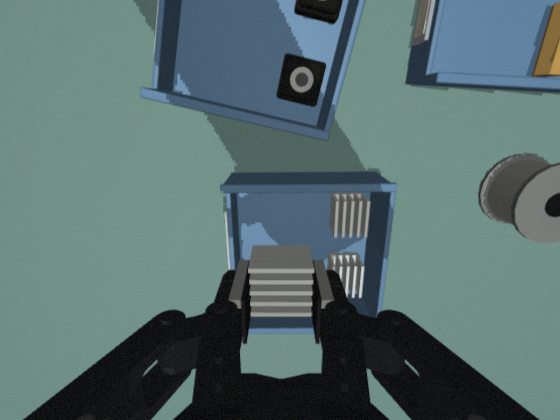

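Run:
```python
from h import *
c=cam('wrist'); im=cv2.imread("pics/w9_full.png")
draw(im,1,np.zeros(2),*wire(im,c,(531.5,-355,50),6,120,120,50)); draw(im,1,np.zeros(2),*wire(im,c,(511,-329,29),6,30,26,25),(0,255,0))
draw(im,1,np.zeros(2),*wire(im,c,(480,-194,50),-5.5,120,120,50))
draw(im,1,np.zeros(2),*wire(im,c,(646,-159,50),3,120,120,50))
cv2.imwrite("pics/o9.png",im)
```

```text
(no output)
```

View pics/o9.png

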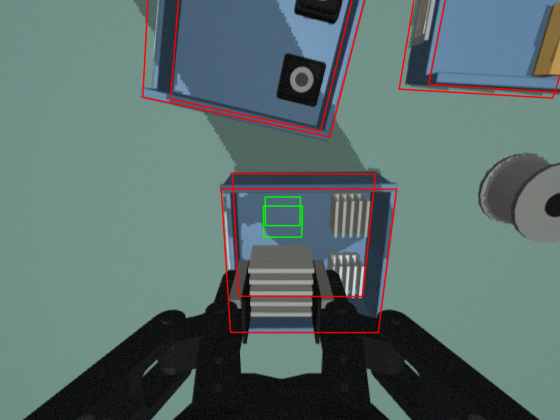

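```bash
python3 -m handwheel '[[0,0,0,0,0,4,1],[0,0,0,0,0,8,1],[0,0,0,0,0,8,1],[0,0,0,0,0,8,0.05],[0,0,0,0,0,8,0.05],[0,0,0,0,0,4,0.05],[0,0,0,0,0,-2,0],[0,0,0,5,0,-4,-0.1],[0,0,0,8,0,-4,-0.1],[0,0,0,8,0,-4,-0.1]]'; python3 -c "
from h import *
np.set_printoptions(suppress=True)
snap('wrist','w10')
np.save('wp.npy',np.r_[bot.state()['ee_pos'],bot.state()['ee_rot']])
print(go([484.3,-26.8,100],64.2),go([484.3,-26.8,3],64.2))"
```

```text
time_s: 16.9
ee_pos: [502.4, -246.4, 149.7]
ee_rot: [0.0, 0.667, 0.745, 0.001]
contact_force: [0.8, -0.4, -0.1]
width: 0.551
[ 0.002  0.001 -1.011 22.23   0.64   4.97 ] [ 0.002  0.001 -1.011 22.23   0.62  14.67 ]
```

View pics/w10.png

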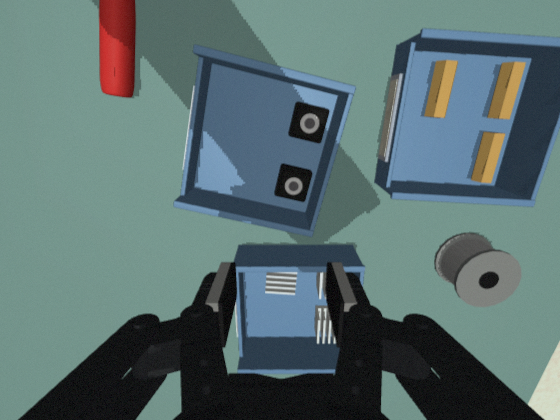

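```bash
python3 -c "
from h import *
np.set_printoptions(suppress=True)
print(go([484.3,-26.8,110],-25.8))"; python3 -m handwheel '[[0,0,0.18,5,0.1,0,-0.2],[0,0,0.36,10,0.3,0,-0.2],[0,0,0.56,15,0.5,2,-0.2],[0,0,0.56,19,0.6,4,-0.2],[0,0,0.56,22.2,0.6,4,-0.2],[0,0,0.56,22.2,0.6,4,-0.2],[0,0,0.56,22.2,0.6,4,-0.2],[0,0,0.56,22.2,0.6,4,-0.2],[0,0,0.56,22.2,0.6,4,-0.2],[0,0,0.56,22.2,0.6,4,-0.2]]'; python3 -c "
from h import *
np.set_printoptions(suppress=True)
snap('wrist','w11')
im=cv2.imread('pics/w11_full.png');c=cam('wrist')
draw(im,1,np.zeros(2),*wire(im,c,(484,-26.8,20),-25.8,30,30,20));cv2.imwrite('pics/o11.png',im)
print(go([484.,-26.8,2.5],-25.8))"
```

```text
[ 0.002 -0.     0.56  22.23   0.64   3.97 ]
time_s: 18.2
ee_pos: [483.5, -28.4, 108.5]
ee_rot: [0.0, 0.848, 0.53, 0.0]
contact_force: [0.6, 1.0, -0.0]
width: 0.601
[ 0.    -0.    -0.002  0.15  -0.02  10.6  ]
```

View pics/o11.png

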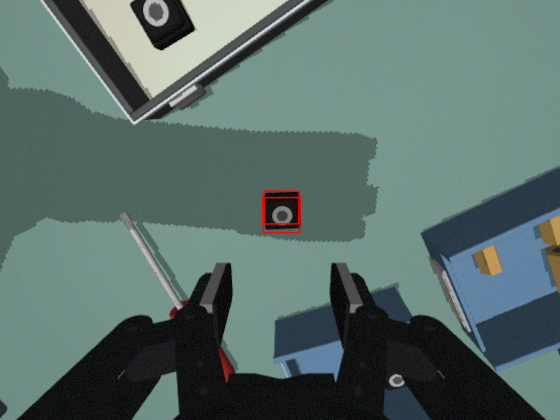

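```bash
python3 -c "
from h import *
c=cam('wrist');print(at_z(c,125,215,4),at_z(c,185,310,4))"; python3 -m handwheel '[[0,0,0,0.1,0,5,-0.2],[0,0,0,0.1,0,8,-0.2],[0,0,0,0.1,0,10.6,-0.2],[0,0,0,0.1,0,10.6,-0.2],[0,0,0,0.1,0,10.6,1],[0,0,0,0.1,0,10.6,1],[0,0,0,0.1,0,10.6,1],[0,0,0,0.1,0,10.6,1],[0,0,0,0.1,0,6,1],[0,0,0,0.1,0,0,1]]' 30; python3 -c "
from h import *
np.set_printoptions(suppress=True)
snap('wrist','w12')
print(go([465,-158,108],-5.5),go([465,-158,28],-5.5))"
```

```text
[360.22992996  27.04325754   4.        ] [355.13125508 -79.1090739    4.        ]
time_s: 19.5
ee_pos: [483.2, -26.8, 109.4]
ee_rot: [-0.0, 0.848, 0.531, -0.001]
contact_force: [1.4, 1.1, 0.6]
width: 0.341
[  0.007  -0.003  -0.358 -12.68    3.72    0.75 ] [  0.007  -0.003  -0.358 -12.71    3.67    8.75 ]
```

View pics/w12.png

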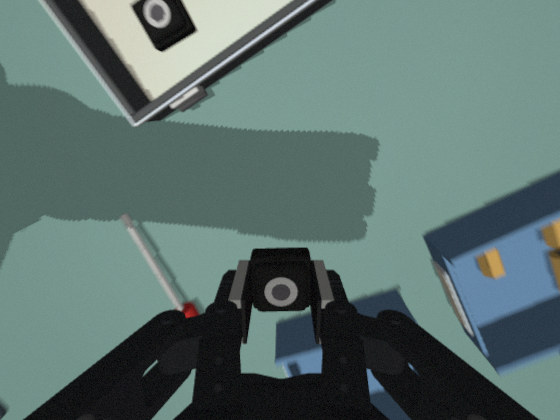

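```bash
python3 -m handwheel '[[0,0,-0.18,-5,1.5,0,1],[0,0,-0.36,-10,3,0,1],[0,0,-0.36,-12.7,3.7,0,1],[0,0,-0.36,-12.7,3.7,2,1],[0,0,-0.36,-12.7,3.7,6,1],[0,0,-0.36,-12.7,3.7,8.2,1],[0,0,-0.36,-12.7,3.7,8.2,1],[0,0,-0.36,-12.7,3.7,8.2,0.05],[0,0,-0.36,-12.7,3.7,8.2,0.05],[0,0,-0.36,-12.7,3.7,8.2,0.05]]'; python3 -c "
from h import *
np.set_printoptions(suppress=True)
snap('wrist','w13')
print(go([548.5,133.5,200],-10.4),go([548.5,133.5,9],-10.4))"
```

```text
time_s: 20.8
ee_pos: [462.3, -157.3, 27.2]
ee_rot: [0.001, 0.739, 0.674, 0.0]
contact_force: [1.3, -0.2, -1.0]
width: 0.476
[  0.001  -0.      0.09   29.75    5.95  -17.29 ] [ 0.001 -0.     0.09  29.75   5.93   1.81 ]
```

View pics/w13.png

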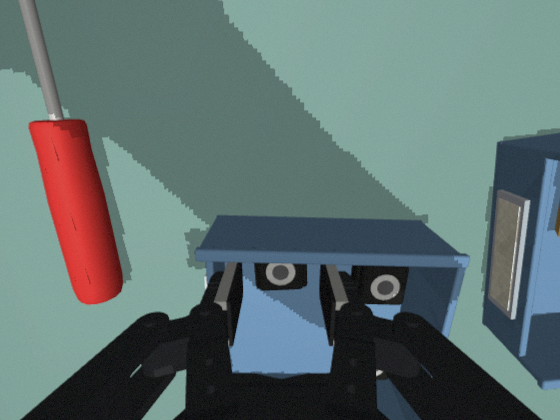

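```bash
python3 -m handwheel '[[0,0,0,0,0,-6,0.05],[0,0,0,0,0,-12,-0.1],[0,0,0.09,6,1,-14,-0.1],[0,0,0.09,12,2,-14,-0.1],[0,0,0.09,18,4,-14,-0.1],[0,0,0.09,24,5,-12,-0.1],[0,0,0.09,29.7,5.9,-10,-0.1],[0,0,0.09,29.7,5.9,-8,-0.1],[0,0,0.09,29.7,5.9,-8,-0.1],[0,0,0.09,29.7,5.9,-8,-0.1]]'; python3 -c "
from h import *
np.set_printoptions(suppress=True)
snap('wrist','w14')
im=cv2.imread('pics/w14_full.png');c=cam('wrist')
for p,y,l,w,h in [((473.5,134.3,26),90,30,30,20),((535.3,204.3,26),78.9,30,30,20),((463.1,199.6,22),28,44,9,16),((548.5,133.5,31),79.6,30,26,25)]:
  draw(im,1,np.zeros(2),*wire(im,c,p,y,l,w,h))
cv2.imwrite('pics/o14.png',im)
print(go([548.5,133.5,9],-10.4))"
```

```text
time_s: 22.1
ee_pos: [548.1, 131.1, 107.3]
ee_rot: [0.0, 0.769, 0.639, 0.0]
contact_force: [-0.2, -0.1, -0.4]
width: 0.551
[ 0.001 -0.    -0.003  0.22  -0.03   9.85 ]
```

View pics/o14.png

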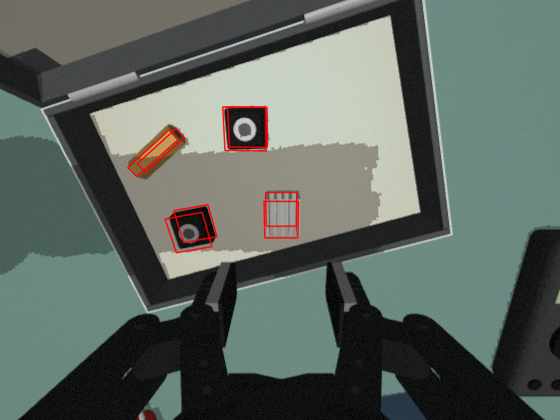

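```bash
python3 -m handwheel '[[0,0,0,0.2,0,4,-0.1],[0,0,0,0.2,0,7,-0.1],[0,0,0,0.2,0,9.8,-0.1],[0,0,0,0.2,0,9.8,-0.1],[0,0,0,0.2,0,9.8,1],[0,0,0,0.2,0,9.8,1],[0,0,0,0.2,0,9.8,1],[0,0,0,0.2,0,9.8,1],[0,0,0,0.2,0,5,1],[0,0,0,0.2,0,-1,1]]' 30; python3 -c "
from h import *
np.set_printoptions(suppress=True)
snap('wrist','w15')
print(go([516.5,-385,120],6),go([516.5,-385,28],6))"
```

```text
time_s: 23.4
ee_pos: [547.4, 134.9, 117.6]
ee_rot: [-0.0, 0.768, 0.64, -0.001]
contact_force: [0.6, 0.1, 0.6]
width: 0.294
[  0.009  -0.004  -0.288 -51.79    5.97    0.32 ] [  0.009  -0.004  -0.288 -51.83    5.89    9.52 ]
```

View pics/w15.png

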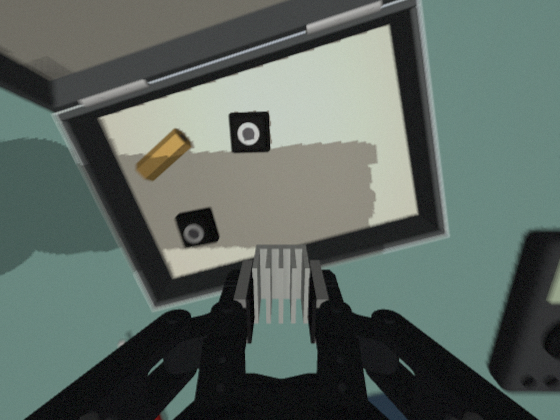

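```bash
python3 -m handwheel '[[0,0,-0.1,-5.8,0.7,0,1],[0,0,-0.2,-11.6,1.3,0,1],[0,0,-0.29,-17.4,2,0,1],[0,0,-0.29,-23.2,2.7,0,1],[0,0,-0.29,-29,3.3,0,1],[0,0,-0.29,-34.8,4,0,1],[0,0,-0.29,-40.6,4.7,0,1],[0,0,-0.29,-46.4,5.3,0,1],[0,0,-0.29,-51.8,6,0,1],[0,0,-0.29,-51.8,6,0,1]]'; python3 -c "
from h import *
np.set_printoptions(suppress=True)
snap('wrist','w16')
print(bot.state()['dq'].round(2),go([516.5,-385,28],6))"
```

```text
time_s: 24.7
ee_pos: [511.0, -391.6, 117.7]
ee_rot: [0.002, 0.671, 0.742, -0.002]
contact_force: [0.7, 0.4, -0.9]
width: 0.299
[-0.05 -0.01 -0.05  0.03 -0.01  0.01 -0.01] [ 0.     0.002 -0.001  0.26   0.46   8.91 ]
```

View pics/w16.png

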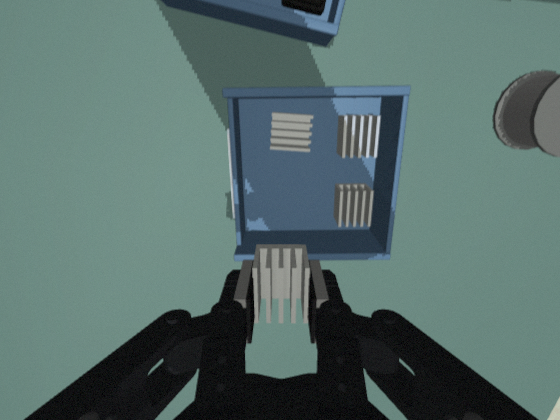

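```bash
python3 -m handwheel '[[0,0,0,0.8,0.3,3,1],[0,0,0,0.8,0.3,7,1],[0,0,0,0.8,0.3,8.9,1],[0,0,0,0.8,0.3,8.9,1],[0,0,0,0.8,0.3,8.9,0.15],[0,0,0,0.8,0.3,8.9,0.15],[0,0,0,0.8,0.3,5,0.15],[0,0,0,0.8,0.3,0,0],[0,0,0,5,0,-2,-0.1],[0,0,0,8,0,-3,-0.1]]'; python3 -c "
from h import *
np.set_printoptions(suppress=True)
snap('wrist','w17')
print(go([535.,203.8,125],-11),go([535,203.8,9],-11))"
```

```text
time_s: 26.0
ee_pos: [505.4, -305.2, 148.8]
ee_rot: [0.001, 0.668, 0.744, 0.001]
contact_force: [0.3, 0.4, -0.5]
width: 0.55
[ 0.003 -0.003  0.303 49.81   8.47   2.56 ] [ 0.003 -0.003  0.303 49.77   8.44  14.16 ]
```

View pics/w17.png

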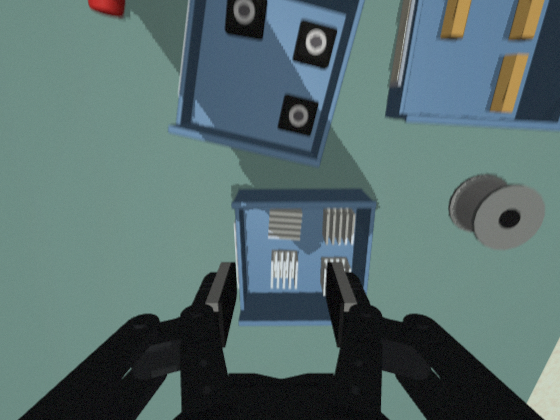

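```bash
python3 -c "
from h import *
np.set_printoptions(suppress=True)
print(go([535.,203.8,115],79))"; python3 -m handwheel '[[0,0,-0.17,6,1,0,-0.1],[0,0,-0.34,12,2,0,-0.1],[0,0,-0.51,18,3,0,-0.1],[0,0,-0.68,24,4,0,-0.1],[0,0,-0.85,30,5,0,-0.1],[0,0,-1.02,36,6,0,-0.1],[0,0,-1.19,42,7,0,-0.1],[0,0,-1.27,48,8,1,-0.1],[0,0,-1.27,49.8,8.5,3,-0.1],[0,0,-1.27,49.8,8.5,3,-0.1]]'; python3 -c "
from h import *
np.set_printoptions(suppress=True)
snap('wrist','w18')
im=cv2.imread('pics/w18_full.png');c=cam('wrist')
for p,y,l,w,h in [((473.5,134.3,26),93,30,30,20),((535.,203.8,26),78.9,30,30,20),((463.1,199.6,22),28,44,9,16)]:
  draw(im,1,np.zeros(2),*wire(im,c,p,y,l,w,h))
cv2.imwrite('pics/o18.png',im)
print(go([535,203.8,8],79))"
```

```text
[ 0.005 -0.    -1.267 49.8    8.47   3.56 ]
time_s: 27.3
ee_pos: [534.9, 199.7, 115.9]
ee_rot: [-0.001, 0.095, 0.995, -0.0]
contact_force: [-0.1, -1.4, 0.5]
width: 0.551
[-0.001 -0.    -0.001  0.18   0.6   10.87 ]
```

View pics/o18.png

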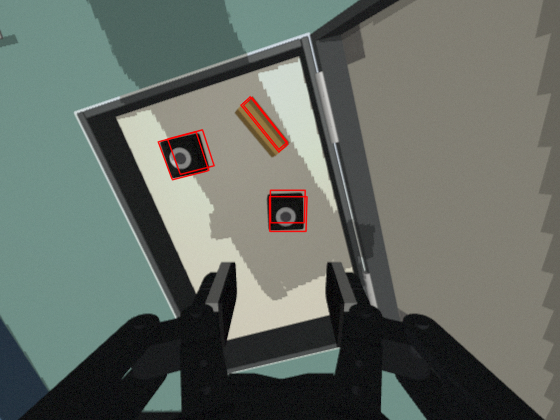

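```bash
python3 -m handwheel '[[0,0,0,0.1,0.4,4,-0.1],[0,0,0,0.1,0.4,8,-0.1],[0,0,0,0.1,0.4,10.8,-0.1],[0,0,0,0.1,0.4,10.8,-0.1],[0,0,0,0.1,0.4,10.8,1],[0,0,0,0.1,0.4,10.8,1],[0,0,0,0.1,0.4,10.8,1],[0,0,0,0.1,0.4,10.8,1],[0,0,0,0.1,0.4,5,1],[0,0,0,0.1,0.4,-0.5,1]]' 30; python3 -c "
from h import *
np.set_printoptions(suppress=True)
snap('wrist','w19')
print(go([459.5,-226,115],-5.5),go([459.5,-226,30],-5.5))"
```

```text
time_s: 28.6
ee_pos: [535.3, 202.5, 123.4]
ee_rot: [0.0, 0.096, 0.995, 0.0]
contact_force: [1.4, 0.4, -0.4]
width: 0.345
[  0.012   0.002   1.473  -0.4   -43.74    1.28 ] [  0.012   0.002   1.473  -0.32  -43.79    9.78 ]
```

View pics/w19.png

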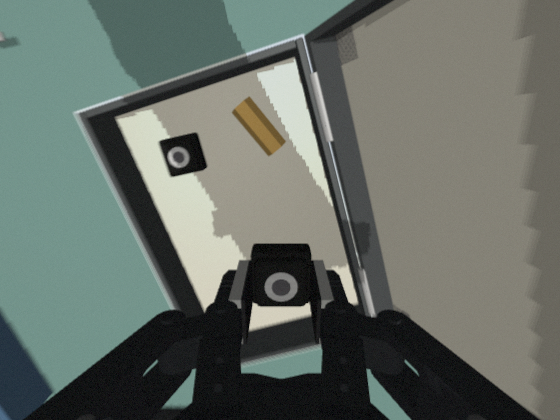

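Foot held at (281,287). Carry it to the foot bin.

```bash
python3 -m handwheel '[[0,0,0.17,0,-5,0,1],[0,0,0.34,0,-10.5,0,1],[0,0,0.51,0,-16,0,1],[0,0,0.68,0,-21.5,0,1],[0,0,0.85,0,-27,0,1],[0,0,1.02,-0.2,-32.5,0,1],[0,0,1.19,-0.2,-38,0,1],[0,0,1.36,-0.4,-43.7,0,1],[0,0,1.47,-0.4,-43.7,0,1],[0,0,1.47,-0.4,-43.7,0,1]]'; python3 -c "
from h import *
np.set_printoptions(suppress=True)
snap('wrist','w20')
print(go([459.5,-226,28],-5.5))"
```

```text
time_s: 29.9
ee_pos: [455.7, -227.4, 121.9]
ee_rot: [0.0, 0.739, 0.674, 0.0]
contact_force: [-0.2, 0.0, 0.1]
width: 0.343
[ 0.001 -0.     0.007  0.08   0.35   9.38 ]
```

View pics/w20.png

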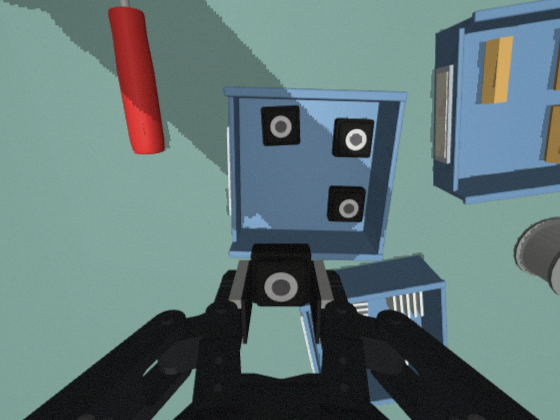

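```bash
python3 -m handwheel '[[0,0,0,0.1,0.3,4,1],[0,0,0,0.1,0.3,8,1],[0,0,0,0.1,0.3,9.4,1],[0,0,0,0.1,0.3,9.4,1],[0,0,0,0.1,0.3,9.4,0.05],[0,0,0,0.1,0.3,9.4,0.05],[0,0,0,0.1,0.3,6,0.05],[0,0,0,0.1,0.3,0,-0.05],[0,0,0,5,0,-1.5,-0.05],[0,0,0,9,0,-1.5,-0.05]]'; python3 -c "
from h import *
np.set_printoptions(suppress=True)
snap('wrist','w21')
print(go([473,134,120],3),go([473,134,8],3))"
```

```text
time_s: 31.2
ee_pos: [465.1, -136.4, 138.6]
ee_rot: [0.001, 0.739, 0.674, 0.002]
contact_force: [1.2, -0.1, -0.0]
width: 0.526
[ 0.001 -0.005 -0.138 26.37  -1.48   1.85 ] [ 0.001 -0.005 -0.138 26.31  -1.5   13.05 ]
```

View pics/w21.png

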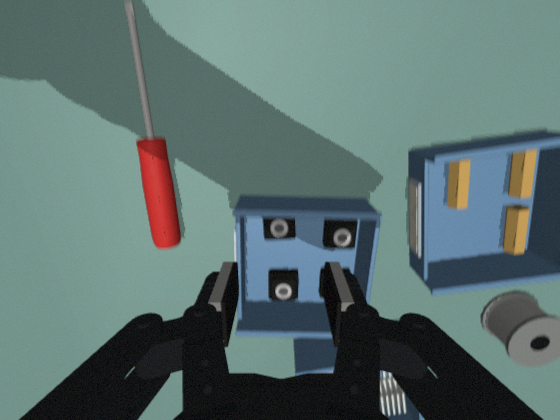

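```bash
python3 -m handwheel '[[0,0,-0.14,5.5,-0.3,0,-0.05],[0,0,-0.14,11,-0.6,0,-0.05],[0,0,-0.14,16.5,-0.9,0,-0.05],[0,0,-0.14,22,-1.2,0,-0.05],[0,0,-0.14,26.3,-1.5,2,-0.05],[0,0,-0.14,26.3,-1.5,4,-0.05],[0,0,-0.14,26.3,-1.5,4,-0.05],[0,0,-0.14,26.3,-1.5,4,-0.05],[0,0,-0.14,26.3,-1.5,4,-0.05],[0,0,-0.14,26.3,-1.5,4,-0.05]]'; python3 -c "
from h import *
np.set_printoptions(suppress=True)
snap('wrist','w22')
im=cv2.imread('pics/w22_full.png');c=cam('wrist')
for p,y,l,w,h in [((473.5,134.3,26),93,30,30,20),((463.1,199.6,22),28,44,9,16)]:
  draw(im,1,np.zeros(2),*wire(im,c,p,y,l,w,h))
cv2.imwrite('pics/o22.png',im)
print(go([473,134,8],3))"
```

```text
time_s: 32.5
ee_pos: [473.5, 125.5, 97.0]
ee_rot: [0.0, 0.69, 0.724, 0.001]
contact_force: [-0.1, -0.4, -0.5]
width: 0.525
[ 0.001 -0.    -0.005  0.84  -0.01   8.89 ]
```

View pics/o22.png

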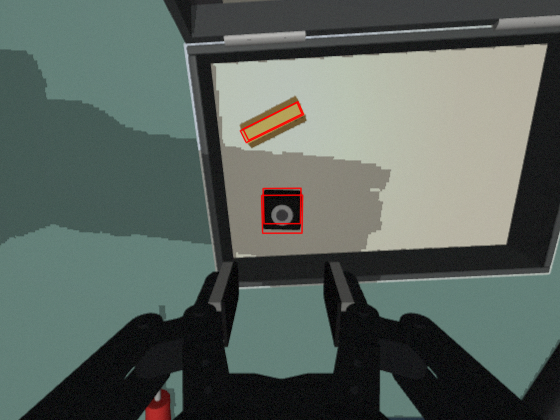

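```bash
python3 -m handwheel '[[0,0,0,0.8,0,3,-0.05],[0,0,0,0.8,0,6,-0.05],[0,0,0,0.8,0,8.8,-0.05],[0,0,0,0.8,0,8.8,-0.05],[0,0,0,0.8,0,8.8,1],[0,0,0,0.8,0,8.8,1],[0,0,0,0.8,0,8.8,1],[0,0,0,0.8,0,8.8,1],[0,0,0,0.8,0,3,1],[0,0,0,0.8,0,-2,1]]' 30; python3 -c "
from h import *
np.set_printoptions(suppress=True)
snap('wrist','w23')
print(go([462,-192,115],-5.5),go([462,-192,30],-5.5))"
```

```text
time_s: 33.8
ee_pos: [472.5, 133.6, 117.9]
ee_rot: [-0.0, 0.69, 0.724, -0.0]
contact_force: [1.0, 0.9, 0.2]
width: 0.343
[  0.007  -0.003   0.143 -32.52   -2.91    0.7  ] [  0.007  -0.003   0.143 -32.54   -2.97    9.2  ]
```

View pics/w23.png

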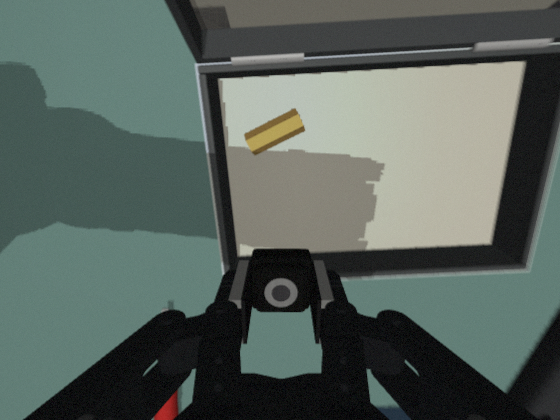

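```bash
python3 -m handwheel '[[0,0,0.14,-5.8,-0.5,0,1],[0,0,0.14,-11.6,-1,0,1],[0,0,0.14,-17.4,-1.5,0,1],[0,0,0.14,-23.2,-2,0,1],[0,0,0.14,-28,-2.5,0,1],[0,0,0.14,-32.5,-2.9,0,1],[0,0,0.14,-32.5,-2.9,0,1],[0,0,0.14,-32.5,-2.9,0,1],[0,0,0.14,-32.5,-2.9,0,1],[0,0,0.14,-32.5,-2.9,0,1]]'; python3 -c "
from h import *
np.set_printoptions(suppress=True)
c=snap('wrist','w24')[0]
im=cv2.imread('pics/w24_full.png')
draw(im,1,np.zeros(2),*wire(im,c,(480,-194,50),-5.5,120,120,50))
draw(im,1,np.zeros(2),*wire(im,c,(461.7,-192.2,24),-5.5,30,30,20),(0,255,0))
cv2.imwrite('pics/o24.png',im)
print(go([462,-192,28],-5.5))"
```

```text
time_s: 35.1
ee_pos: [459.5, -191.1, 116.4]
ee_rot: [-0.0, 0.738, 0.675, 0.0]
contact_force: [-0.7, -0.0, -0.7]
width: 0.344
[-0.    -0.     0.006 -0.05   0.25   8.84 ]
```

View pics/o24.png

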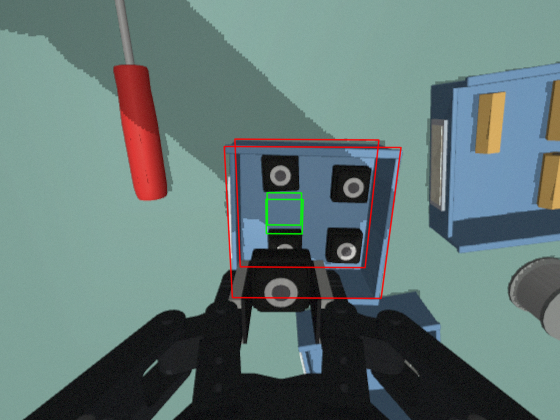

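```bash
python3 -m handwheel '[[0,0,0,0,0.2,4,1],[0,0,0,0,0.2,7,1],[0,0,0,0,0.2,9,1],[0,0,0,0,0.2,9,1],[0,0,0,0,0.2,9,0.1],[0,0,0,0,0.2,9,0.1],[0,0,0,0,0.2,6,0.1],[0,0,0,0,0.2,0,0.1],[0,0,0,5,0,-1.5,0.1],[0,0,0,9,0,-1.5,0.1]]'; python3 -c "
from h import *
np.set_printoptions(suppress=True)
c=snap('wrist','w25')[0]
print(go([463.1,199.6,115],118),go([463.1,199.6,115],-62))"
```

```text
time_s: 36.4
ee_pos: [469.0, -101.3, 133.6]
ee_rot: [0.001, 0.739, 0.674, 0.002]
contact_force: [-0.0, 0.2, -1.0]
width: 0.449
[ 0.006 -0.002 -2.145 29.3   -3.1    1.86 ] [-0.001 -0.005  0.997 29.3   -3.1    1.86 ]
```

View pics/w25.png

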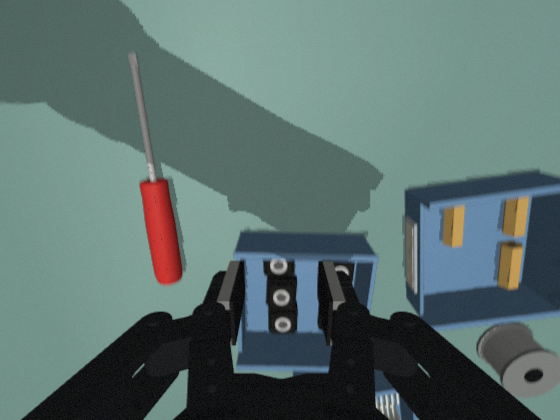

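```bash
python3 -m handwheel '[[0,0,0.18,5.5,-0.6,0,0.1],[0,0,0.36,11,-1.2,0,0.1],[0,0,0.54,16.5,-1.8,0,0.1],[0,0,0.72,22,-2.3,0,0.1],[0,0,0.9,27,-2.9,0,0.1],[0,0,1,29,-3.5,1.8,0.1],[0,0,1,29,-3.5,1.8,0.1],[0,0,1,29,-3.5,1.8,0.1],[0,0,1,29,-3.5,1.8,0.1],[0,0,1,29,-3.5,1.8,0.1]]'; python3 -c "
from h import *
np.set_printoptions(suppress=True)
snap('wrist','w26')
im=cv2.imread('pics/w26_full.png');c=cam('wrist')
for p,y,l,w,h in [((463.1,199.6,22),28,44,9,16)]:
  draw(im,1,np.zeros(2),*wire(im,c,p,y,l,w,h))
cv2.imwrite('pics/o26.png',im)
print(go([458.,197,8],-62))"
```

```text
time_s: 37.7
ee_pos: [459.8, 188.5, 114.0]
ee_rot: [-0.0, 0.972, 0.237, 0.0]
contact_force: [-0.6, 0.6, -0.2]
width: 0.445
[-0.    -0.001 -0.011  0.22  -0.81  10.59 ]
```

View pics/o26.png

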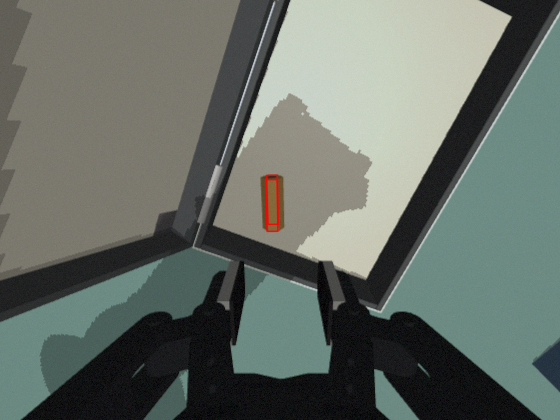

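```bash
python3 -m handwheel '[[0,0,0,0.2,-0.8,2,0.1],[0,0,0,0.2,-0.8,5,0.1],[0,0,0,0.2,-0.8,8,0.1],[0,0,0,0.2,-0.8,10.6,0.1],[0,0,0,0.2,-0.8,10.6,0.1],[0,0,0,0.2,-0.8,10.6,1],[0,0,0,0.2,-0.8,10.6,1],[0,0,0,0.2,-0.8,10.6,1],[0,0,0,0.2,-0.8,10.6,1],[0,0,0,0.2,-0.8,10.6,1]]' 50; python3 -c "
from h import *
np.set_printoptions(suppress=True)
snap('wrist','w27')"
```

```text
time_s: 39.0
ee_pos: [457.8, 197.2, 8.0]
ee_rot: [-0.0, 0.971, 0.237, 0.0]
contact_force: [-0.5, -1.9, 6.6]
width: 0.185
```

View pics/w27.png

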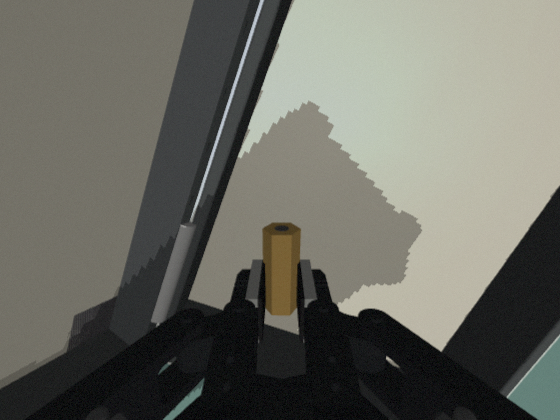

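```bash
python3 -c "
from h import *
np.set_printoptions(suppress=True)
print(go([629.5,-191,118],3))"; python3 -m handwheel '[[0,0,0,0,0,-3,1],[0,0,0,0,0,-7,1],[0,0,0,0,0,-11,1],[0,0,0,0,0,-11,1],[0,0,0,0,0,-11,1],[0,0,0,0,0,-11,1],[0,0,0,0,0,-11,1],[0,0,0,0,0,-11,1],[0,0,0,0,0,-11,1],[0,0,0,0,0,-11,1]]'
```

```text
[  0.001  -0.001  -1.144  -2.63   42.37  -11.   ]
time_s: 40.3
ee_pos: [457.5, 197.4, 117.4]
ee_rot: [0.0, 0.971, 0.237, 0.0]
contact_force: [-0.4, 0.9, -0.2]
width: 0.184
```

```bash
python3 -m handwheel '[[0,0,-0.17,-0.4,5.5,0,1],[0,0,-0.34,-0.7,11,0,1],[0,0,-0.51,-1,16.5,0,1],[0,0,-0.68,-1.4,22,0,1],[0,0,-0.85,-1.7,27.5,0,1],[0,0,-1.02,-2,33,0,1],[0,0,-1.14,-2.4,38,0,1],[0,0,-1.14,-2.6,42.4,0,1],[0,0,-1.14,-2.6,42.4,0,1],[0,0,-1.14,-2.6,42.4,0,1]]'; python3 -c "
from h import *
np.set_printoptions(suppress=True)
c=snap('wrist','w28')[0]
print(go([629.5,-191,24],3))"
```

```text
time_s: 41.55
ee_pos: [629.3, -190.2, 117.0]
ee_rot: [-0.001, 0.69, 0.724, 0.0]
contact_force: [0.6, -0.1, -1.1]
width: 0.186
[-0.001 -0.001 -0.003 -0.17   0.01   9.3  ]
```

View pics/w28.png

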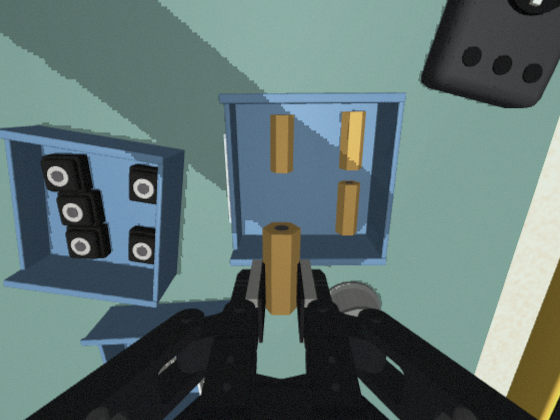

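```bash
python3 -m handwheel '[[0,0,0,0,0,4,1],[0,0,0,0,0,8,1],[0,0,0,0,0,9.3,1],[0,0,0,0,0,9.3,1],[0,0,0,0,0,9.3,0.35],[0,0,0,0,0,9.3,0.35],[0,0,0,0,0,6,0.35],[0,0,0,0,0,0,0.2],[0,0,0,4,-1,-4,0.2],[0,0,0,8,-3,-8,0.2]]'; python3 -c "
from h import *
np.set_printoptions(suppress=True)
snap('wrist','w29');snap('scene','s29');snap('top','t29')
print(bot.state()['joint_pos'].round(2))"
```

```text
time_s: 42.85
ee_pos: [596.5, -111.8, 199.9]
ee_rot: [0.001, 0.69, 0.724, 0.001]
contact_force: [0.6, 0.5, 0.7]
width: 0.401
[-0.33  0.56  0.63  1.72 -0.39  0.98  0.49]
```

View pics/w29.png

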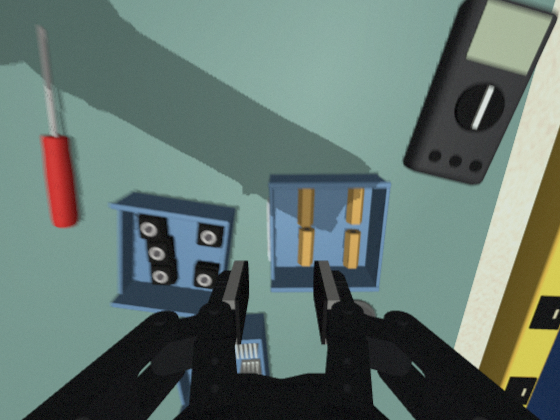

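View pics/s29.png

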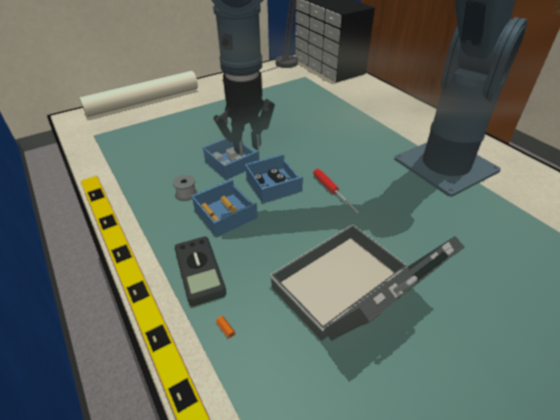

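```bash
python3 -c "
from h import *
np.set_printoptions(suppress=True)
print(handle(2.0),go(handle(2.0)*[1,1,0]+[0,0,300],95.6))"
```

```text
[523.62422824 345.75098589 221.65764991] [ 0.005  0.003 -1.617 45.92  -4.95  -9.92 ]
```

```bash
python3 -m handwheel '[[0,0,-0.16,3,-0.5,-5,0.1],[0,0,-0.32,7,-1,-9,0.1],[0,0,-0.48,12,-1.5,-10,0.1],[0,0,-0.64,17,-2,-10,0.1],[0,0,-0.8,22,-2.5,-10,0.1],[0,0,-0.96,27,-3,-10,0.1],[0,0,-1.12,32,-3.5,-10,0.1],[0,0,-1.28,37,-4,-10,0.1],[0,0,-1.44,41,-4.5,-10,0.1],[0,0,-1.6,43,-5,-10,0.1]]'; python3 -m handwheel '[[0,0,0,0,0,0,0.1],[0,0,0,0,0,0,0.1],[0,0,0,0,0,0,0.1],[0,0,0,0,0,0,0.1],[0,0,0,0,0,0,0.1],[0,0,0,0,0,0,0.1],[0,0,0,0,0,0,0.1],[0,0,0,0,0,0,0.1],[0,0,0,0,0,0,0.1],[0,0,0,0,0,0,0.1]]';python3 -c "
from h import *
np.set_printoptions(suppress=True)
c=snap('wrist','w30')[0]
for th in (1.95,2.0): print(th,proj(c,handle(th)))
print(go(handle(2.0)-[0,0,18.7],95.6))"
```

```text
time_s: 44.25
ee_pos: [525.1, 316.4, 296.7]
ee_rot: [-0.0, -0.042, 0.999, 0.0]
contact_force: [-1.0, -1.0, 0.5]
width: 0.453
time_s: 45.5
ee_pos: [525.3, 314.6, 297.4]
ee_rot: [-0.0, -0.039, 0.999, -0.0]
contact_force: [-0.5, 0.3, -0.9]
width: 0.448
1.95 [309.48129988 225.55778294]
2.0 [320.55906634 223.17488394]
[-0.    0.   -0.02 -0.07  3.11  9.45]
```

View pics/w30.png

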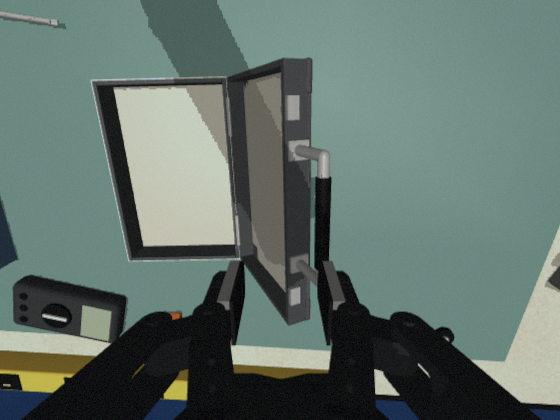

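```bash
python3 -m handwheel '[[0,0,-0.02,0,3.3,0,0.1],[0,0,-0.02,0,3.3,2,0.1],[0,0,-0.02,0,3.3,6,0.1],[0,0,-0.02,0,3.3,9.3,0.1],[0,0,-0.02,0,3.3,9.3,0.1],[0,0,-0.02,0,3.3,9.3,1],[0,0,-0.02,0,3.3,9.3,1],[0,0,-0.02,0,3.3,9.3,1],[0,0,-0.02,0,3.3,9.3,1],[0,0,-0.02,0,3.3,9.3,1]]' 20; python3 -c "
from h import *
np.set_printoptions(suppress=True)
R0=q2R(bot.state()['ee_rot'])
for th in np.arange(1.9,-.01,-0.1):
  print(round(th,1),(R0.T@(handle(th)-handle(2.0))/10).round(2))"
```

```text
time_s: 46.8
ee_pos: [524.1, 346.4, 206.3]
ee_rot: [0.001, -0.048, 0.999, -0.0]
contact_force: [-1.0, -6.6, 6.8]
width: 0.093
1.9 [-0.   -1.81 -0.86]
1.8 [-0.01 -3.7  -1.52]
1.7 [-0.01 -5.64 -2.  ]
1.6 [-0.01 -7.63 -2.28]
1.5 [-0.02 -9.63 -2.37]
1.4 [ -0.02 -11.63  -2.25]
1.3 [ -0.02 -13.61  -1.93]
1.2 [ -0.02 -15.54  -1.42]
1.1 [ -0.02 -17.42  -0.71]
1.0 [ -0.02 -19.21   0.17]
0.9 [ -0.02 -20.91   1.23]
0.8 [ -0.02 -22.5    2.46]
0.7 [ -0.02 -23.95   3.84]
0.6 [ -0.02 -25.26   5.36]
0.5 [ -0.02 -26.41   7.  ]
0.4 [ -0.01 -27.39   8.74]
0.3 [ -0.01 -28.19  10.58]
0.2 [ -0.01 -28.81  12.48]
0.1 [ -0.   -29.23  14.44]
-0.0 [  0.   -29.45  16.43]
```

```bash
python3 -m handwheel '[[0,0,0,0,-0.9,-0.45,1],[0,0,0,0,-2.7,-1.2,1],[0,0,0,0,-4.7,-1.8,1],[0,0,0,0,-6.7,-2.15,1],[0,0,0,0,-8.7,-2.35,1],[0,0,0,0,-10.7,-2.3,1],[0,0,0,0,-12.7,-2.1,1],[0,0,0,0,-14.6,-1.7,1],[0,0,0,0,-16.5,-1.1,1],[0,0,0,0,-16.5,-1.1,1]]'; python3 -c "
from h import *
print(bot.state()['ft_torque'],handle(1.15)-[0,0,18.7])"
```

```text
time_s: 48.05
ee_pos: [540.1, 179.9, 215.1]
ee_rot: [0.001, -0.047, 0.999, -0.001]
contact_force: [5.3, -0.2, 1.8]
width: 0.093
[-0.03567603 -1.33006706 -0.00544518] [539.61793008 181.64241439 213.95888106]
```

```bash
python3 -m handwheel '[[0,0,0,0,-1.8,0.8,1],[0,0,0,0,-3.6,1.8,1],[0,0,0,0,-5.2,2.9,1],[0,0,0,0,-6.75,4.25,1],[0,0,0,0,-8.1,5.7,1],[0,0,0,0,-9.35,7.28,1],[0,0,0,0,-10.4,8.97,1],[0,0,0,0,-11.3,10.76,1],[0,0,0,0,-12,12.63,1],[0,0,0,0,-12,12.63,1]]'; python3 -c "
from h import *
print(bot.state()['ft_torque'],handle(.25)-[0,0,18.7])"
```

```text
time_s: 49.3
ee_pos: [550.6, 61.7, 87.8]
ee_rot: [0.0, -0.048, 0.999, -0.001]
contact_force: [6.1, -0.9, -0.6]
width: 0.092
[-0.21664426 -1.29334122 -0.01458728] [551.29692368  61.80630784  87.89219712]
```

```bash
python3 -m handwheel '[[0,0,0,0,-0.3,1,1],[0,0,0,0,-0.5,2,1],[0,0,0,0,-0.7,3,1],[0,0,0,0,-0.8,3.8,1],[0,0,0,0,-0.9,4.4,1],[0,0,0,0,-0.95,4.8,1],[0,0,0,0,-0.95,4.8,1],[0,0,0,0,-0.95,4.8,0.2],[0,0,0,0,-0.95,4.8,0.2],[0,0,0,0,-0.95,4.8,0.2]]'; python3 -c "
from h import *
snap('wrist','w33')"
```

```text
time_s: 50.55
ee_pos: [550.3, 54.4, 40.7]
ee_rot: [-0.001, -0.049, 0.999, 0.0]
contact_force: [0.3, 0.3, 0.2]
width: 0.398
```

View pics/w33.png

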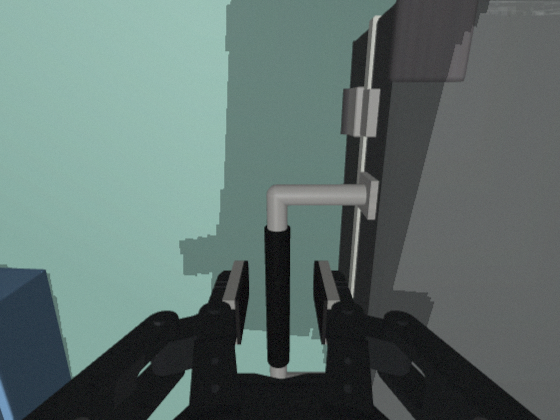

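Bar free between the pads (279,295). Retreat straight up and out of the cameras' view.

```bash
python3 -m handwheel '[[0,0,0,0,0,-3,0.2],[0,0,0,0,0,-7,0.2],[0,0,0,0,0,-12,0.2],[0,0,0,0,0,-17,0.2],[0,0,0,6,4,-20,0.2],[0,0,0,11,8,-20,0.2],[0,0,0,11,14,-20,0.2],[0,0,0,11,20,-20,0.2],[0,0,0,11,26,-20,0.2],[0,0,0,11,32,-20,0.2]]';  python3 -m handwheel '[[0,0,0,0,3,0,0.2],[0,0,0,0,3,0,0.2],[0,0,0,0,3,0,0.2],[0,0,0,0,3,0,0.2],[0,0,0,0,3,0,0.2],[0,0,0,0,3,0,0.2],[0,0,0,0,3,0,0.2],[0,0,0,0,3,0,0.2],[0,0,0,0,3,0,0.2],[0,0,0,0,3,0,0.2]]'; python3 -c "
from h import *
snap('scene','s34');snap('top','t34')
a=cv2.imread('pics/top0.png');b=cv2.imread('pics/t34_full.png')
save(b,'t34a',(140,90,490,340),2.2)"
```

```text
time_s: 51.85
ee_pos: [410.2, 363.1, 241.3]
ee_rot: [-0.0, -0.049, 0.999, 0.0]
contact_force: [0.9, 0.2, 0.0]
width: 0.4
time_s: 53.1
ee_pos: [408.0, 391.3, 241.1]
ee_rot: [-0.0, -0.049, 0.999, -0.0]
contact_force: [-0.7, -0.8, 0.3]
width: 0.402
```

View pics/s34.png

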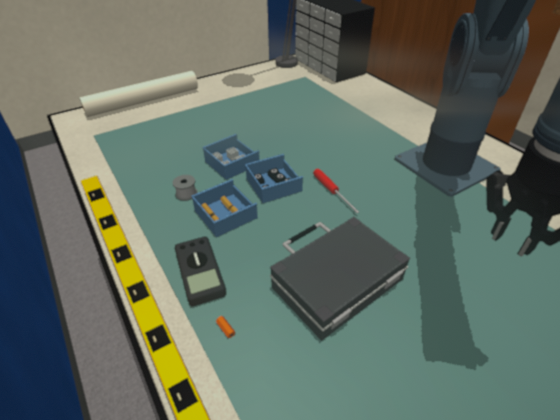

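View pics/t34a.png

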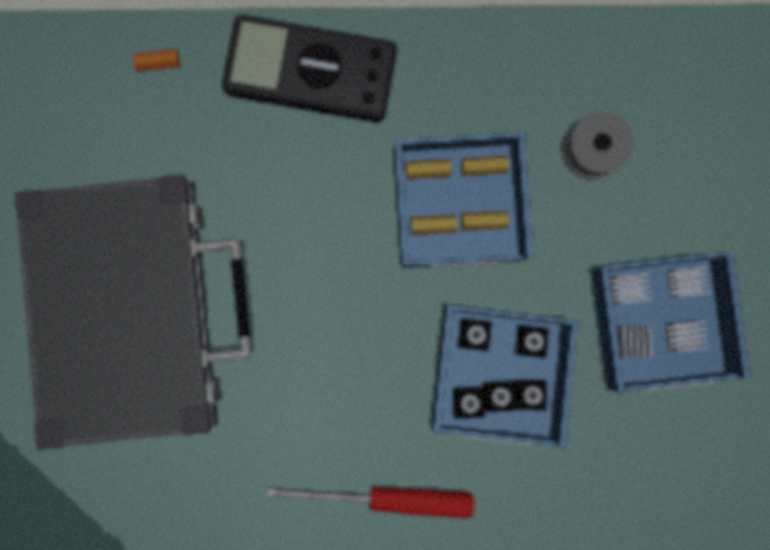

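```bash
python3 -c "
from h import *
a=cv2.imread('pics/top0.png').astype(int);b=cv2.imread('pics/t34_full.png').astype(int)
for n,(x0,y0,x1,y1) in dict(mm=(235,90,328,150),spool=(390,135,435,175),sd=(255,305,362,330),orange=(195,108,228,127),case=(145,165,262,300)).items(): print(n,abs(a-b)[y0:y1,x0:x1].mean().round(1))
print(bot.finish_job())"
```

```text
mm 2.8
spool 2.6
sd 2.8
orange 2.5
case 2.8
the job is handed in; nothing more can be done
None
```

I opened the case lid onto its stop and sorted the seven loose parts that were there. Two standoffs, three feet and two heat sinks each went into the bin already holding the same kind. Then I shut the case using its handle, and handed in at about 53 s.

- **Final pictures:** the scene and top views show the lid shut and the mat clear. Every part lies in its bin. The scene view taken just before closing showed the case empty.
- **Left alone:** the multimeter, spool, screwdriver and orange look-alike differ from the first top view only by image noise.
- **Along the way:** no part was knocked aside and the grip never slipped. The forces I read after each move stayed under about 15 N.
- **Less certain:** the middle foot went into a very tight gap between the other two and now touches them. I did not check closely whether it lies fully flat, but it is inside the bin. No check failed.

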